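# Restock the lidded pot and slide it to its place on the shop counter

## Robot

A 7-joint arm with a two-finger parallel gripper is mounted at the origin on the work surface. World frame = base frame: x ahead of the robot, y to its left, z up, the work surface at z = 0. Lengths are in mm, angles in rad, forces in N, time in s.
With the tool pointing down it reaches from about 425 to 950 mm from the base axis. Payload 4.7 kg.
Tool frame: the origin (TCP) lies at the centre of the arm's flange, where the gripper is bolted on; the fingertips stand 182 mm ahead of it and the grasp point (between the pads) lies 164 mm ahead of it; z points along the fingers, y is the line along which they close (so a half turn about z gives the same grasp; the last joint's range is limited). The gripper opens to 87 mm and grips with 3 to 60 N. Pads are 19 mm wide; open, the fingers measure 117 mm over their backs; the gripper's body (75 mm by 190 mm) begins 51 mm behind the grasp point.
Start: joints at [-1.224, 0.469, -0.049, 1.532, 0.024, 1.141, -0.082], TCP at [247.699, 627.914, 404.773] pointing down, gripper open.
Joint ranges: [-2.59, 2.59], [-0.33, 1.99], [-1.39, 1.29], [0.1, 2.45], [-1.04, 4.18], [0.21, 1.99], [-2.66, 2.66]. Speed limits (rad/s): [2.57, 2.57, 3.14, 3.14, 3.14, 3.14, 3.14].

## Interface

Orientations are given as a unit quaternion [w, x, y, z].
In Python, from plant import bot, get_image, spotter gives the robot as it stands.
- The arm moves only by the tool send_rows, never from a script. Its argument "steps" is a list of rows, each an object with "dp": the shift along the tool's x, y, z in m, a list of three; "turn": the turn about the tool's z in degrees. A call has 1 to 20 rows; each row shifts and turns the commanded pose from where the row before left it, along the tool's axes as they then stand; what a row does not reach is not made up. A row lasts 1/12 s, in which the tool goes at most 41.7 mm and 7.16 degrees, less where a joint would pass 70% of its speed; a pose out of reach is approached as far as the arm can. A call with a gripper value outside its range is refused whole. "fingers" is the opening, from 0 (shut) to 1 (fully open), set as the call begins (left out, the last holds). The fingers move at their own pace and stop on an object; the grip force is fixed at half the most. Time passes only in rows, so rows that do not move let the fingers close. It gives the time, the measured TCP pose, the force, the opening and the grip force at its end, in the units of the state.
- bot.observe(): the state, without advancing time (a new reading comes with each control period).
- get_image(name): name is "scene" or "top" or "wrist"; returns a dict with "pixels" (400x640x3 uint8, blue, green, red), "depth" (400x640 float32, mm along the optical axis (not along the pixel's ray), 0 where there is no reading), "vertical_fov" (degrees; the focal length in pixels is half the picture's height over the tangent of half this angle, whatever the lens; pixels are square), "cx", "cy" (the principal point, pixels), "distortion" ([k1, k2, p1, p2, k3] as OpenCV has them; the pictures are not rectified), "R" (3x3) and "t" (3): a world point X has camera coordinates R X + t. Camera axes: x right, y down, z forward; pixel columns grow to the right and rows downward; lengths in mm; the calibration is good to about 2 mm. A picture is of the moment at which its call begins.
- bot.hand_in(): hands the job in; it is judged then, once.
Trained networks look in a picture, given as the dict that the camera call returned (one of the last four; its "shot" number tells which), for a name from the list of things; names that differ only in an ending like _2 or _b are one class to them, and where a whole thing is asked for, a point or a joint stands for the part that bears it (a point fixed in the world has none). Each returns a list of dicts, best first, with "p" (0 to 1); they miss things now and then, are a little off and sometimes report something else, mostly with a low value. They report only what shows in the picture. A call takes as long as a camera call.
- spotter.recognise(query, picture): "centre" ([column, row] in pixels, amid what is visible of it).
- spotter.place_of(query, picture): "centre" ([column, row] in pixels: a listed point, or the origin of a listed thing).
The state is a dict: "time": time; "q": joint angles; "dq": joint speeds; "tau": joint torques, N m; "eef_pos": TCP position; "ee_rot": TCP orientation; "force": force on the tool from outside, world axes, zero at the start; "ft_torque": the same for the moment, N m; "width": finger opening in mm; "gripper_force": force on a finger pad.
Only numpy, scipy, OpenCV 4.12 (cv2) and the standard library are available. Lean on these libraries where they do the work, as an engineer would, in place of code of your own. Each camera call takes 0.05 s, during which the arm holds its last target. There are 200 camera calls.

## Task

First clear the goods left standing on the round mark (soap carton, tea tin, match carton: two or three of them are there) into the wooden crate. Then, with the pot still on the square mark, take off its lid, put every refill pack from the newspaper into the pot and put the lid back on, fully seated; last, slide the closed pot along the counter, without lifting or tipping it, until it stands centred on the round mark. Leave all the other goods on the counter where they are, and leave the crate holding what you cleared.

Things in the scene. Friction and masses are not known exactly. Their poses are not given: they have to be found in the camera images.
- pot: aluminium pot, round, outer diameter 160, height 90, wall 4, floor 5 thick; origin at the centre of its underside, z up. Two black ears at its own +x and -x sides, each 42 wide (y), reaching from the wall to 106 from the axis, 62 to 74 above the underside. Weighs 0.4 to 0.75 kg, stands on the counter
- lid: aluminium lid of the pot: flange of diameter 168 and 5 thick, with a plug below it of diameter 142 and 10 deep that enters the pot's mouth (152 wide), and on top a black round knob of diameter 32, from 5 to 37 above the origin. Origin on the axis at the flange's underside: 90 above the pot's underside when seated, 10 above the counter when the lid lies on it
- display_mark: round mark: a flat white painted ring on the counter, outer diameter 190, no thickness; origin at its centre. Place where the pot must end
- packing_mark: square mark: a flat white painted square outline on the counter, 190 by 190, no thickness; origin at its centre. The pot starts here
- crate: open plywood crate, fixed, 310 (x) by 180 (y) by 60 high, walls and floor 6 thick; origin at the centre of its underside
- crate_in (a point): centre of the crate's inner floor, axes as the crate's
- newspaper: sheet of newspaper flat on the counter, 330 by 240, no thickness; origin at its centre; the refill packs lie on it
- soap_carton: long white carton, a plain box, 56 x 100 x 40 mm; origin at the centre of its underside, sizes along its own x, y, z (z up); stands on the round mark, may be absent
- tea_tin: square steel tin, a plain box, 60 x 60 x 55 mm; origin at the centre of its underside, sizes along its own x, y, z (z up); stands on the round mark, may be absent
- match_carton: brown cardboard carton with a pale stripe, a plain box, 45 x 75 x 50 mm; origin at the centre of its underside, sizes along its own x, y, z (z up); stands on the round mark, may be absent
- pack1: refill pack: small brown cardboard box with a white band, a plain box, 40 x 70 x 28 mm; origin at the centre of its underside, sizes along its own x, y, z (z up); lies on the newspaper, may be absent (two or three are there)
- pack2: refill pack: small brown cardboard box with a white band, a plain box, 40 x 70 x 28 mm; origin at the centre of its underside, sizes along its own x, y, z (z up); lies on the newspaper, may be absent (two or three are there)
- pack3: refill pack: small brown cardboard box with a white band, a plain box, 40 x 70 x 28 mm; origin at the centre of its underside, sizes along its own x, y, z (z up); lies on the newspaper, may be absent (two or three are there)
- weight: bystander: round brass weight, diameter 52, 46 high, on the newspaper among the packs; origin at the centre of its underside
- jar_a: bystander: clear jar, diameter 90, 150 high, beyond the marks; origin under its centre
- jar_b: bystander: large glass jar, diameter 100, 170 high, beyond the marks; origin under its centre
- oil_bottle: bystander: amber bottle, diameter 70, 200 high, beyond the marks; origin under its centre
- cup: bystander: white cup, diameter 72, 70 high, beyond the marks; origin under its centre
- can: bystander: steel can, diameter 66, 100 high, beyond the marks; origin under its centre

How it is judged (in metres and radians):
On the way, in this order (a step that is already met when the one before it is completed fails the run):
1. the goods that stood on the round mark are all in the crate, the pot not yet on the round mark (x of soap_carton in the frame of crate_in between -0.15 and 0.15 m and y of soap_carton in the frame of crate_in between -0.085 and 0.085 m and z of each of soap_carton, tea_tin, match_carton in the frame of crate_in below 0.065 m and x of tea_tin in the frame of crate_in between -0.15 and 0.15 m and y of tea_tin in the frame of crate_in between -0.085 and 0.085 m and x of match_carton in the frame of crate_in between -0.15 and 0.15 m and y of match_carton in the frame of crate_in between -0.085 and 0.085 m and horizontal distance between pot and display_mark above 0.12 m), for 0.2 s.
2. all the refill packs are in the pot, the pot still by the square mark (horizontal distance between each of pack1, pack2, pack3 and pot below 0.078 m and z of each of pack1, pack2, pack3 in the frame of pot below 0.085 m and horizontal distance between pot and display_mark above 0.12 m), for 0.2 s.
3. the lid is back on the filled pot, still by the square mark (all of step 2 and horizontal distance between lid and pot below 0.012 m and z of lid in the frame of pot between 0.084 and 0.095 m and angle between lid's own z axis and vertical below 0.08 rad), for 0.2 s.
4. the closed pot has been slid onto the round mark (horizontal distance between lid and pot below 0.012 m and z of lid in the frame of pot between 0.084 and 0.095 m and angle between lid's own z axis and vertical below 0.08 rad and horizontal distance between pot and display_mark below 0.02 m), for 0.2 s.
At the end, for the whole second after the job is handed in: the pot stands upright, at rest, within 20 mm of the round mark's centre; its lid is seated (within 12 mm of its axis, level, 84 to 95 mm above its underside); every pack present is in the pot, every soap carton, tea tin and match carton present in the crate (all of step 4 and x of soap_carton in the frame of crate_in between -0.15 and 0.15 m and y of soap_carton in the frame of crate_in between -0.085 and 0.085 m and z of each of soap_carton, tea_tin, match_carton in the frame of crate_in below 0.065 m and x of tea_tin in the frame of crate_in between -0.15 and 0.15 m and y of tea_tin in the frame of crate_in between -0.085 and 0.085 m and x of match_carton in the frame of crate_in between -0.15 and 0.15 m and y of match_carton in the frame of crate_in between -0.085 and 0.085 m and horizontal distance between each of pack1, pack2, pack3 and pot below 0.078 m and z of each of pack1, pack2, pack3 in the frame of pot below 0.085 m and height (world z) of pot below 0.006 m and angle between pot's own z axis and vertical below 0.05 rad and linear speed of each of pot, lid below 0.02 m/s); the robot touches nothing.
It fails at once if the pot is lifted (underside centre more than 15 mm above the counter) (height (world z) of pot above 0.015 m).
It fails at once if the pot is tipped by more than about 14 degrees (angle between pot's own z axis and vertical above 0.25 rad).
It fails at once if a bystander (weight, jars, bottle, cup, can) is moved by more than 40 mm (distance of any of weight, jar_a, jar_b, oil_bottle, cup, can from where it was at the start of the episode above 0.04 m).
Of soap_carton, tea_tin, match_carton only 2 to 3 are there at a start; the rules pass over those that are not, and their reading is None.
Of pack1, pack2, pack3 only 2 to 3 are there at a start; the rules pass over those that are not, and their reading is None.
At some moment in a run one of soap_carton, tea_tin, match_carton, pack1, pack2, pack3 may be knocked a few centimetres aside while the robot is not near it.
Once in a run the grip may slacken for a moment while it holds something.
It also fails if it takes over 200 s, if anything falls off the work surface, if the arm or the gripper's body presses on something with over 40 N, if the wrist force passes 120 N, or if a joint passes its speed limit or range.

## Working session

There is one attempt and no reset: what is moved stays moved. The work goes in short steps, Python scripts to look and compute and a tool call to move; the robot and the scene stay as the last step left them, time stands still between calls to the robot, and variables do not carry over. Pictures are saved under pics/ and viewed, at most 14 in all, crops included, and the job is handed in when it is done.

Besides the shell and the picture viewer there is one more tool, called after "Request:" as name(argument=value, ...), one argument or row to a line, values as JSON. send_rows: Moves the arm, as the interface text tells. Its arguments: {"type":"object","properties":{"steps":{"type":"array","items":{"type":"object","properties":{"dp":{"type":"array","items":{"type":"number"}},"turn":{"type":"number"}}}},"fingers":{"type":"number"}},"required":["steps"]}

```bash
mkdir -p pics; ls
cat > h.py <<'E'
import numpy as np, cv2
from plant import bot, get_image, spotter
def K(im):
    h=im["pixels"].shape[0]; f=h/2/np.tan(np.radians(im["vertical_fov"])/2)
    return np.array([[f,0,im["cx"]],[0,f,im["cy"]],[0,0,1.]])
def cloud(im):
    """world xyz for each pixel from depth"""
    h,w=im["depth"].shape; u,v=np.meshgrid(np.arange(w),np.arange(h))
    p=np.stack([u,v],-1).reshape(-1,1,2).astype(np.float64)
    n=cv2.undistortPoints(p,K(im),np.array(im["distortion"])).reshape(h,w,2)
    d=im["depth"].astype(float)
    c=np.dstack([n*d[...,None],d])
    X=(c-np.array(im["t"]).ravel())@np.array(im["R"])
    X[d==0]=np.nan
    return X
def ray(im,px,z):
    n=cv2.undistortPoints(np.array([[px]],float),K(im),np.array(im["distortion"])).ravel()
    R=np.array(im["R"]);t=np.array(im["t"]).ravel()
    d=R.T@np.array([n[0],n[1],1]);o=-R.T@t
    return o+d*(z-o[2])/d[2]
def proj(im,X):
    R=np.array(im["R"]);t=np.array(im["t"],float)
    return cv2.projectPoints(np.array(X,float).reshape(-1,1,3),cv2.Rodrigues(R)[0],t,K(im),np.array(im["distortion"]))[0].reshape(-1,2)
E
python3 - <<'E'
from h import *
s=bot.observe(); print(s)
for n in ["scene","top","wrist"]:
    im=get_image(n); cv2.imwrite(f"pics/{n}0.png",im["pixels"]); np.save(n+"0.npy",im,allow_pickle=True)
    R=np.array(im["R"]);print(n,-R.T@np.array(im["t"]).ravel(),R[2],im["vertical_fov"],(im["depth"]>0).mean())
E
```

```text
pics
{'time': 0.0, 'q': array([-1.22388601,  0.46944181, -0.04862939,  1.53370751,  0.02412919,
        1.14101886, -0.082301  ]), 'dq': array([ 0.00057722,  0.00012963,  0.00020229,  0.00156267, -0.00055071,
        0.00042888,  0.00134448]), 'tau': array([ 1.01684641e-04, -5.07984030e+01, -8.04059417e-02, -2.36153287e+01,
       -6.13168697e-02,  3.79591528e-02,  1.61795356e-04]), 'eef_pos': array([247.61500661, 627.6697766 , 403.69320805]), 'ee_rot': array([-1.43486236e-04,  1.86764970e-01,  9.82404121e-01, -9.83863352e-04]), 'force': array([-0.15733182,  1.46369337, -0.54353152]), 'ft_torque': array([-0.01910723, -0.00786271, -0.01293191]), 'gripper_force': 0.0, 'width': 87.26920016089952}
scene [1563.21594039   66.67441583  829.3342439 ] [-0.79285742 -0.0525634  -0.60713606] 49.20128300314762 0.9960703125
top [ 508.68543247   21.24707472 1177.51404254] [ 8.87579926e-02 -9.23283623e-04 -9.96052793e-01] 48.180100870301594 0.9961640625
wrist [178.38350298 656.08102685 384.09420225] [ 0.25940755 -0.10378873 -0.96017479] 67.55860936895098 0.99593359375
```

View pics/top0.png

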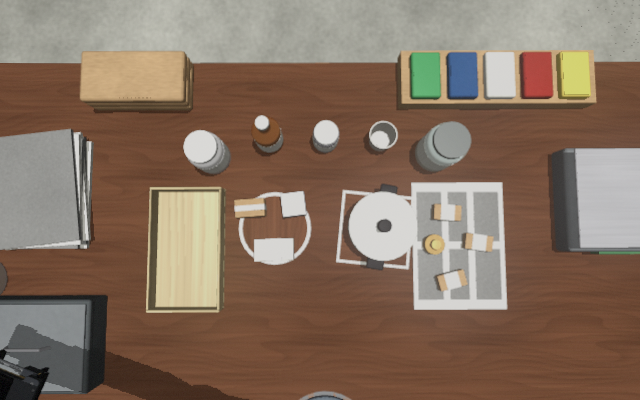

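View pics/scene0.png

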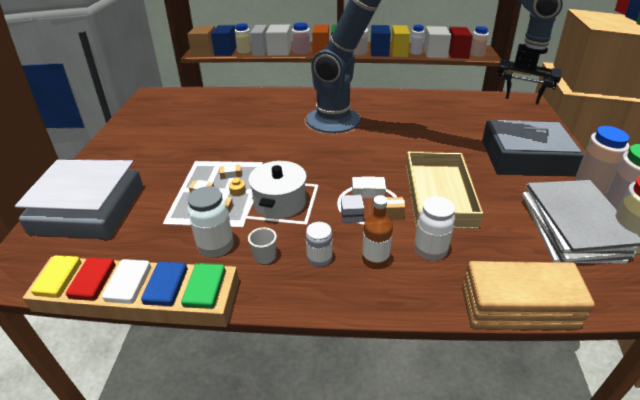

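The top view shows three goods at the round mark: match carton (250,208), tea tin (292,204), soap carton (274,249). The crate is at (186,250) and the pot with its lid at (383,226). Three packs lie at (447,212), (479,242) and (452,280), with the weight at (434,244). The scene view shows the bystanders in a row beyond the marks.

```bash
cat >> h.py <<'E'
def tops(im,X,zmin,zmax,box,amin=60,near=None):
    """min-area rects (world) of patches of top surface with z in [zmin,zmax] inside box x0,x1,y0,y1"""
    m=(X[...,2]>zmin)&(X[...,2]<zmax)&(X[...,0]>box[0])&(X[...,0]<box[1])&(X[...,1]>box[2])&(X[...,1]<box[3])
    n,l,st,c=cv2.connectedComponentsWithStats(m.astype(np.uint8),connectivity=4)
    out=[]
    for i in range(1,n):
        if st[i,4]<amin: continue
        P=X[l==i]; r=cv2.minAreaRect(P[:,:2].astype(np.float32))
        out.append((np.round(r[0],1),np.round(r[1],1),round(r[2],1),round(float(np.median(P[:,2])),1),int(st[i,4]),np.round(c[i])))
    return out
E
python3 - <<'E'
from h import *
T=np.load("top0.npy",allow_pickle=True).item();S=np.load("scene0.npy",allow_pickle=True).item()
X=cloud(T);Y=cloud(S)
B=(400,800,-420,420)
for nm,im,C in(("top",T,X),("scene",S,Y)):
    print(nm,"table z",np.nanmedian(C[...,2][(C[...,0]>300)&(C[...,0]<420)&(abs(C[...,1])<200)]), )
    for b in((18,200),(30,60),(50,200),(93,105),(115,135)):
        print(b)
        for o in tops(im,C,*b,B): print("  ",*o)
im=get_image("top")
for q in["soap_carton","tea_tin","match_carton","pack1","weight","pot","lid","display_mark","packing_mark","crate","crate_in","newspaper"]:
    d=spotter.place_of(q,im); print(q,[(round(e["p"],2),np.round(e["centre"],1),np.round(ray(im,e["centre"],0)[:2])) for e in d[:4]])
E
```

```text
top table z -0.9421613752380733
(18, 200)
   [761.7 140.6] [64.2 70.4] 22.1 132.1 797 [267. 135.]
   [763.8  -3.7] [63.3 63.4] 44.9 98.9 669 [325. 135.]
   [ 765.4 -148. ] [68.9 69.1] 87.8 58.1 389 [383. 133.]
   [ 727.5 -288.5] [98.6 92.5] 71.6 167.8 1971 [443. 145.]
   [719.4 288. ] [84.  88.4] 42.7 147.6 1482 [206. 151.]
   [ 535.5 -141.5] [169.4 177.7] 36.8 94.6 4046 [382. 226.]
   [553.7 286. ] [282.4 134.9] 34.0 55.4 769 [211. 220.]
   [593.7  78.9] [60.6 60.5] 6.9 54.3 585 [293. 203.]
   [584.8 189.6] [45.  75.9] 4.2 49.2 565 [249. 207.]
   [ 573.3 -316.4] [70.6 40.8] 85.7 27.7 446 [446. 211.]
   [ 494.4 -390.4] [62.4 40.5] 82.0 27.8 391 [476. 242.]
   [ 489.8 -280.7] [51.  51.2] 1.1 31.8 353 [433. 244.]
   [478.9 128.4] [56.4 99. ] 1.8 39.3 883 [273. 249.]
   [ 412.3 -322.6] [22.7 73.5] 0.1 27.5 204 [452. 276.]
(30, 60)
   [ 779.4 -156.1] [61.2 34.1] 60.3 45.9 122 [385. 129.]
   [ 711.  -264.1] [95.  34.8] 37.8 45.7 122 [424. 159.]
   [701.8 266. ] [27.4 82.2] 51.7 45.8 89 [221. 163.]
   [553. 285.] [280.  134.2] 34.1 54.9 529 [211. 221.]
   [593.7  78.9] [60.6 60.5] 6.9 54.3
[... 3622 characters left out ...]
50.7, 278.9]), array([ 399., -330.])), (0.67, array([268.3, 140.4]), array([766., 147.]))]
weight [(0.73, array([380.1, 139.5]), array([ 767., -152.])), (0.72, array([432.8, 248.5]), array([ 478., -285.]))]
pot []
lid [(0.58, array([381.8, 227.3]), array([ 533., -153.])), (0.44, array([433.3, 154.3]), array([ 727., -293.]))]
display_mark [(0.63, array([271.7, 229.5]), array([528., 136.]))]
packing_mark []
crate [(0.77, array([187. , 247.1]), array([483., 357.]))]
crate_in [(0.74, array([190.3, 249.7]), array([476., 349.])), (0.43, array([275.4, 230. ]), array([527., 126.]))]
newspaper [(0.62, array([459.8, 243.8]), array([ 490., -356.])), (0.24, array([381.8, 138.7]), array([ 770., -157.]))]
```

```bash
cat >> h.py <<'E'
from scipy.optimize import least_squares
def ring(im,X,c0=(528,136),r=95):
    g=im["pixels"].min(-1)
    d=np.hypot(X[...,0]-c0[0],X[...,1]-c0[1])
    m=(g>150)&(abs(X[...,2])<8)&(d<r+14)&(d>r-25)
    P=X[m][:,:2]
    f=least_squares(lambda p:np.hypot(P[:,0]-p[0],P[:,1]-p[1])-p[2],[*c0,90],loss="soft_l1")
    return np.round(f.x,1),len(P)
E
python3 - <<'E'
from h import *
T=np.load("top0.npy",allow_pickle=True).item();S=np.load("scene0.npy",allow_pickle=True).item()
for n,im in(("top",T),("scene",S)):
    X=cloud(im);x,y,z=X[...,0],X[...,1],X[...,2]
    print(n,"ring",ring(im,X))
    m=(z>55)&(z<66)&(y>240)&(y<460)&(x>315)&(x<665)
    P=X[m]; print("crate rim",cv2.minAreaRect(P[:,:2].astype(np.float32)),np.median(P[:,2]))
    m=(z>2)&(z<12)&(y>255)&(y<440)&(x>340)&(x<625)
    P=X[m]; print("crate floor",np.nanmin(P,0),np.nanmax(P,0),np.median(P[:,2]))
    dark=im["pixels"].max(-1)<60
    m=dark&(z>62)&(z<80)&(np.hypot(x-537,y+140)<112); P=X[m]
    for sgn in(1,-1):
        Q=P[sgn*(P[:,0]-537)>0]; print("ear",len(Q),np.round(Q.mean(0)) if len(Q) else 0)
    for b in((20,34),):
        for o in tops(im,X,*b,(360,620,-440,-300),40): print(*o)
X=cloud(T)
print(np.round(X[268:292:3,436:468:4].reshape(-1,8,3)[...,2]))
cv2.imwrite("pics/crop.png",cv2.resize(T["pixels"][170:320,330:520],None,fx=4,fy=4,interpolation=cv2.INTER_CUBIC))
E
```

```text
top ring (array([532.7, 129.1,  90.3]), 552)
crate rim ((481.379150390625, 349.8472900390625), (181.0172119140625, 311.819091796875), 89.94386291503906) 58.63904929530383
crate floor [340.01017181 255.43443664   2.00012388] [624.83017979 435.42200632  11.94578104] 5.26908354175762
ear 0 0
ear 0 0
[ 572.6 -325.6] [52.  40.8] 85.7 27.8 319 [450. 212.]
[ 493.7 -394.8] [71.4 40.5] 82.0 27.7 443 [478. 242.]
[ 398.3 -328.3] [42.  62.7] 12.8 27.6 379 [453. 280.]
scene ring (array([531.5, 131.1,  92. ]), 150)
crate rim ((481.067626953125, 350.80047607421875), (313.0574951171875, 179.6443634033203), 0.06981538981199265) 59.15278674475396
crate floor [340.16147741 255.73197649   2.0015735 ] [623.70173065 437.34282994  11.92625623] 5.671100230288743
ear 114 [ 627. -158.   72.]
ear 0 0
[ 401.5 -325.9] [50.2 64.6] 16.3 27.0 155 [228. 169.]
[ 495.6 -394.6] [68.6 43. ] 81.6 27.0 140 [200. 185.]
[[ 2. -1. -2.  0.  1. -0. -5. -2.]
 [ 4. -3. -1.  1. 11. 26. 30.  0.]
 [-0.  4. 22. 29. 30. 26. 27.  2.]
 [23. 29. 28. 27. 26. 27. 27. 31.]
 [14. 28. 27. 28. 28. 24. 23. 22.]
 [ 3. 28. 25. 31. 31. 32. 33. 29.]
 [-4. 25. 28. 32. 30. 29. 26. -3.]
 [-5. 29. 24. 29. -2.  1. -2. -0.]]
```

View pics/crop.png

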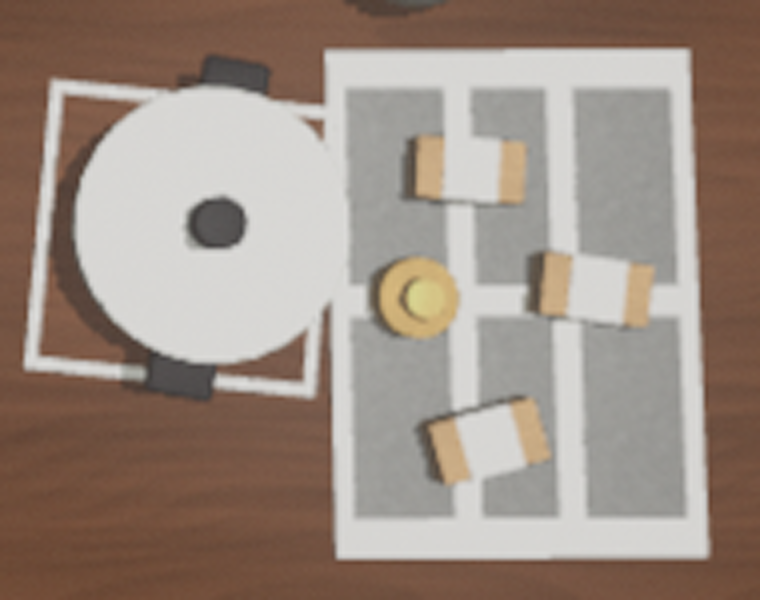

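```bash
cat >> h.py <<'E'
def pose():
    s=bot.observe(); w,x,y,z=s["ee_rot"]
    ty=np.array([2*(x*y-w*z),1-2*(x*x+z*z)]); 
    return s["eef_pos"]-[0,0,164],np.degrees(np.arctan2(ty[1],ty[0])),s
def plan(*tg,start=None):
    """targets (x,y,z_grasp,phi): first turn, then shift; prints turn total and tool-frame shift (mm)"""
    p,a,s=pose()
    if start is not None: p,a=np.array(start[:3],float),start[3]
    print("now",np.round(p,1),round(a,1),"t",round(s["time"],1),"w",round(s["width"],1),"q",np.round(s["q"],2))
    for x,y,z,ph in tg:
        d=np.array([x,y,z])-p; t=(a-ph+90)%180-90; ph=a-t
        c,sn=np.cos(np.radians(ph)),np.sin(np.radians(ph))
        print((x,y,z,ph),"turn",round(t,1),"dp",np.round([-d[0]*sn+d[1]*c,d[0]*c+d[1]*sn,-d[2]],1),"xy len",round(np.hypot(d[0],d[1]),0))
        p,a=np.array([x,y,z],float),ph
E
python3 -c "
from h import *
plan((593.7,79,140,7),(593.7,79,35,7))"
```

```text
now [247.7 627.9 240.8] 68.5 t 0.8 w 86.9 q [-1.22  0.47 -0.05  1.53  0.02  1.14 -0.08]
(593.7, 79, 140, np.float64(7.0)) turn 61.5 dp [-587.   276.5  100.8] xy len 649.0
(593.7, 79, 35, np.float64(7.0)) turn 0.0 dp [  0.   0. 105.] xy len 0.0
```

Request:
send_rows(
  steps=[
    {"turn": 6.83},
    {"turn": 6.83},
    {"turn": 6.83},
    {"turn": 6.83},
    {"turn": 6.83},
    {"turn": 6.83},
    {"turn": 6.83},
    {"turn": 6.83},
    {"turn": 6.83},
    {"dp": [-0.0294,0.0138,0.005]},
    {"dp": [-0.0294,0.0138,0.005]},
    {"dp": [-0.0294,0.0138,0.005]},
    {"dp": [-0.0294,0.0138,0.005]},
    {"dp": [-0.0294,0.0138,0.005]},
    {"dp": [-0.0294,0.0138,0.005]},
    {"dp": [-0.0294,0.0138,0.005]},
    {"dp": [-0.0294,0.0138,0.005]},
    {"dp": [-0.0294,0.0138,0.005]},
    {"dp": [-0.0294,0.0138,0.005]},
  ],
  fingers=1,
)

```text
schema error: expected keys dp, turn
```

Request:
send_rows(
  steps=[
    {"dp": [-0.0294,0.0138,0.005]},
    {"dp": [-0.0294,0.0138,0.005]},
    {"dp": [-0.0294,0.0138,0.005]},
    {"dp": [-0.0294,0.0138,0.005]},
    {"dp": [-0.0294,0.0138,0.005]},
    {"dp": [-0.0294,0.0138,0.005]},
    {"dp": [-0.0294,0.0138,0.005]},
    {"dp": [-0.0294,0.0138,0.005]},
    {"dp": [-0.0294,0.0138,0.005]},
    {"dp": [-0.0294,0.0138,0.005]},
    {"dp": [0,0,0]},
    {"dp": [0,0,0]},
  ],
)

```text
schema error: expected keys dp, turn
```

Run:
```python
from h import *
plan((593.7,79,35,7))
T=get_image("top");X=cloud(T)
for o in tops(T,X,30,60,(420,640,20,240)): print(*o)
for o in tops(T,X,20,34,(360,620,-450,-300),40): print(*o)
```

```text
now [247.7 627.9 240.8] 68.5 t 0.8 w 86.9 q [-1.22  0.47 -0.05  1.53  0.02  1.14 -0.08]
(593.7, 79, 35, np.float64(7.0)) turn 61.5 dp [-587.   276.5  205.8] xy len 649.0
[593.6  78.8] [60.6 60.1] 6.6 54.4 581 [293. 203.]
[584.8 189.4] [45.  75.7] 4.1 49.2 550 [249. 207.]
[478.8 128.5] [56.3 99.3] 1.9 39.4 876 [273. 249.]
[ 572.8 -326.4] [52.1 40.9] 86.3 28.1 312 [450. 212.]
[ 493.7 -394.6] [70.9 40.3] 81.9 27.7 442 [478. 242.]
[ 398.8 -327.8] [42.1 60.8] 12.0 27.4 380 [454. 280.]
```

Both keys are needed in every row.

Request:
send_rows(
  steps=[
    {"dp": [0,0,0],"turn": 6.83},
    {"dp": [0,0,0],"turn": 6.83},
    {"dp": [0,0,0],"turn": 6.83},
    {"dp": [0,0,0],"turn": 6.83},
    {"dp": [0,0,0],"turn": 6.83},
    {"dp": [0,0,0],"turn": 6.83},
    {"dp": [0,0,0],"turn": 6.83},
    {"dp": [0,0,0],"turn": 6.83},
    {"dp": [0,0,0],"turn": 6.83},
    {"dp": [-0.0294,0.0138,0.005],"turn": 0},
    {"dp": [-0.0294,0.0138,0.005],"turn": 0},
    {"dp": [-0.0294,0.0138,0.005],"turn": 0},
    {"dp": [-0.0294,0.0138,0.005],"turn": 0},
    {"dp": [-0.0294,0.0138,0.005],"turn": 0},
    {"dp": [-0.0294,0.0138,0.005],"turn": 0},
    {"dp": [-0.0294,0.0138,0.005],"turn": 0},
    {"dp": [-0.0294,0.0138,0.005],"turn": 0},
    {"dp": [-0.0294,0.0138,0.005],"turn": 0},
    {"dp": [-0.0294,0.0138,0.005],"turn": 0},
  ],
  fingers=1,
)

```text
time: 2.43
eef_pos: [421.1, 351.5, 354.8]
ee_rot: [-0.0, 0.663, 0.749, 0.0]
force: [0.3, 0.2, -0.2]
width: 87.0
gripper_force: 0.0
```

Request:
send_rows(
  steps=[
    {"dp": [-0.0294,0.0138,0.005],"turn": 0},
    {"dp": [-0.0294,0.0138,0.005],"turn": 0},
    {"dp": [-0.0294,0.0138,0.005],"turn": 0},
    {"dp": [-0.0294,0.0138,0.005],"turn": 0},
    {"dp": [-0.0294,0.0138,0.005],"turn": 0},
    {"dp": [-0.0294,0.0138,0.005],"turn": 0},
    {"dp": [-0.0294,0.0138,0.005],"turn": 0},
    {"dp": [-0.0294,0.0138,0.005],"turn": 0},
    {"dp": [-0.0294,0.0138,0.005],"turn": 0},
    {"dp": [-0.0294,0.0138,0.005],"turn": 0},
    {"dp": [0,0,0],"turn": 0},
    {"dp": [0,0,0],"turn": 0},
  ],
)

```text
time: 3.43
eef_pos: [594.0, 75.5, 304.5]
ee_rot: [0.0, 0.664, 0.747, -0.0]
force: [0.0, 0.9, -0.5]
width: 87.0
gripper_force: 0.0
```

Run:
```python
from h import *
plan((593.7,79,35,7))
```

```text
now [594.   75.5 140.5] 6.7 t 3.4 w 87.0 q [-0.45  0.46  0.34  1.84 -0.2   0.88  0.1 ]
(593.7, 79, 35, np.float64(7.000000000000007)) turn -0.3 dp [3.500e+00 1.000e-01 1.055e+02] xy len 3.0
```

Request:
send_rows(
  steps=[
    {"dp": [0.0035,0,0.02],"turn": -0.3},
    {"dp": [0,0,0.03],"turn": 0},
    {"dp": [0,0,0.03],"turn": 0},
    {"dp": [0,0,0.0255],"turn": 0},
    {"dp": [0,0,0],"turn": 0},
  ],
)

```text
time: 3.85
eef_pos: [590.1, 83.2, 194.7]
ee_rot: [-0.003, 0.66, 0.752, -0.003]
force: [-0.8, 0.4, -0.4]
width: 87.0
gripper_force: 0.0
```

Request:
send_rows(
  steps=[
    {"dp": [0,0,0],"turn": 0},
    {"dp": [0,0,0],"turn": 0},
    {"dp": [0,0,0],"turn": 0},
    {"dp": [0,0,0],"turn": 0},
    {"dp": [0,0,0],"turn": 0},
    {"dp": [0,0,-0.02],"turn": 0},
    {"dp": [0,0,-0.03],"turn": 0},
    {"dp": [0,0,-0.03],"turn": 0},
    {"dp": [0,0,-0.025],"turn": 0},
    {"dp": [0,0,0],"turn": 0},
  ],
  fingers=0,
)

```text
time: 4.68
eef_pos: [594.7, 81.2, 310.2]
ee_rot: [0.003, 0.661, 0.751, 0.005]
force: [0.1, -0.8, 0.1]
width: 59.4
gripper_force: 30.0
```

Run:
```python
from h import *
plan((572,350,140,0),(572,350,43,0))
```

```text
now [594.7  81.2 146.2] 7.3 t 4.7 w 59.4 q [-0.46  0.45  0.35  1.83 -0.2   0.88  0.1 ]
(572, 350, 140, np.float64(-6.217248937900877e-15)) turn 7.3 dp [268.8 -22.7   6.2] xy len 270.0
(572, 350, 43, np.float64(-6.217248937900877e-15)) turn 0.0 dp [ 0.  0. 97.] xy len 0.0
```

Request:
send_rows(
  steps=[
    {"dp": [0,0,0],"turn": 3.6},
    {"dp": [0,0,0],"turn": 3.6},
    {"dp": [0.02,-0.0019,0],"turn": 0},
    {"dp": [0.0276,-0.0023,0],"turn": 0},
    {"dp": [0.0276,-0.0023,0],"turn": 0},
    {"dp": [0.0276,-0.0023,0],"turn": 0},
    {"dp": [0.0276,-0.0023,0],"turn": 0},
    {"dp": [0.0276,-0.0023,0],"turn": 0},
    {"dp": [0.0276,-0.0023,0],"turn": 0},
    {"dp": [0.0276,-0.0023,0],"turn": 0},
    {"dp": [0.0276,-0.0023,0],"turn": 0},
    {"dp": [0.0276,-0.0023,0],"turn": 0},
    {"dp": [0,0,0],"turn": 0},
    {"dp": [0,0,0],"turn": 0},
  ],
)

```text
time: 5.85
eef_pos: [568.6, 352.2, 303.4]
ee_rot: [-0.001, 0.705, 0.709, -0.0]
force: [0.7, -1.3, -0.6]
width: 60.0
gripper_force: 30.0
```

Run:
```python
from h import *
plan((572,350,43,0))
```

```text
now [568.6 352.2 139.4] 0.3 t 5.8 w 60.0 q [-0.85  0.57  0.34  1.66 -0.22  0.95 -0.43]
(572, 350, 43, np.float64(-6.827871601444713e-15)) turn 0.3 dp [-2.2  3.4 96.4] xy len 4.0
```

Request:
send_rows(
  steps=[
    {"dp": [-0.0022,0.0034,0.02],"turn": 0},
    {"dp": [0,0,0.025],"turn": 0},
    {"dp": [0,0,0.025],"turn": 0},
    {"dp": [0,0,0.015],"turn": 0},
    {"dp": [0,0,0.01],"turn": 0},
    {"dp": [0,0,0],"turn": 0},
    {"dp": [0,0,0],"turn": 0},
  ],
)

```text
time: 6.43
eef_pos: [573.7, 346.4, 209.2]
ee_rot: [0.0, 0.707, 0.707, -0.0]
force: [0.6, 0.1, -0.6]
width: 59.6
gripper_force: 30.0
```

Request:
send_rows(
  steps=[
    {"dp": [0,0,0],"turn": 0},
    {"dp": [0,0,0],"turn": 0},
    {"dp": [0,0,0],"turn": 0},
    {"dp": [0,0,-0.02],"turn": 0},
    {"dp": [0,0,-0.03],"turn": 0},
    {"dp": [0,0,-0.03],"turn": 0},
    {"dp": [0,0,-0.02],"turn": 0},
    {"dp": [-0.0267,0.0022,0],"turn": 0},
    {"dp": [-0.0267,0.0022,0],"turn": 0},
    {"dp": [-0.0267,0.0022,0],"turn": 0},
    {"dp": [-0.0267,0.0022,0],"turn": 0},
    {"dp": [-0.0267,0.0022,0],"turn": 0},
    {"dp": [-0.0267,0.0022,0],"turn": 0},
    {"dp": [0,0,0],"turn": -4},
    {"dp": [0,0,0],"turn": 0},
  ],
  fingers=0.86,
)

```text
time: 7.68
eef_pos: [587.1, 184.9, 310.1]
ee_rot: [0.0, 0.682, 0.731, 0.0]
force: [-0.7, 0.8, -0.7]
width: 74.9
gripper_force: 0.0
```

Run:
```python
from h import *
plan((584.8,189.5,32,4))
T=get_image("top");X=cloud(T)
for o in tops(T,X,30,58,(420,640,20,240)): print(*o)
for o in tops(T,X,57,66,(500,625,310,400),40): print(*o)
S=get_image("scene");X=cloud(S)
for o in tops(S,X,38,54,(560,620,150,240)): print(*o)
cv2.imwrite("pics/top1.png",T["pixels"])
```

```text
now [587.1 184.9 146.1] 3.9 t 7.7 w 74.9 q [-0.63  0.48  0.35  1.79 -0.2   0.9  -0.13]
(584.8, 189.5, 32, np.float64(3.999999999999996)) turn -0.1 dp [  4.7  -2.  114.1] xy len 5.0
[586.8 161.6] [45.5 20.4] 2.0 49.2 157 [260. 206.]
[478.9 128.3] [56.2 98.5] 1.9 39.3 852 [273. 249.]
[577.8 357.7] [59.  30.6] 2.2 60.3 230 [180. 210.]
[586.  202.6] [51.7 47.2] 86.7 49.9 213 [395. 204.]
```

Request:
send_rows(
  steps=[
    {"dp": [0.004,-0.002,0.02],"turn": 0},
    {"dp": [0,0,0.03],"turn": 0},
    {"dp": [0,0,0.03],"turn": 0},
    {"dp": [0,0,0.026],"turn": 0},
    {"dp": [0,0,0],"turn": 0},
    {"dp": [0,0,0],"turn": 0},
  ],
)

```text
time: 8.28
eef_pos: [583.9, 192.5, 202.3]
ee_rot: [-0.001, 0.681, 0.732, -0.001]
force: [0.1, 0.8, 0.6]
width: 74.7
gripper_force: 0.0
```

Request:
send_rows(
  steps=[
    {"dp": [0,0,0],"turn": 0},
    {"dp": [0,0,0],"turn": 0},
    {"dp": [0,0,0],"turn": 0},
    {"dp": [0,0,0],"turn": 0},
    {"dp": [0,0,0],"turn": 0},
    {"dp": [0,0,-0.02],"turn": 0},
    {"dp": [0,0,-0.03],"turn": 0},
    {"dp": [0,0,-0.03],"turn": 0},
    {"dp": [0,0,-0.025],"turn": 0},
    {"dp": [0,0,0],"turn": 4},
    {"dp": [0,0,0],"turn": 0},
  ],
  fingers=0,
)

```text
time: 9.2
eef_pos: [584.8, 191.2, 310.4]
ee_rot: [0.001, 0.707, 0.707, 0.002]
force: [-0.5, -0.0, -1.0]
width: 44.7
gripper_force: 30.0
```

Run:
```python
from h import *
plan((481,350,140,0),(481,350,40,0))
```

```text
now [584.8 191.2 146.4] 0.0 t 9.2 w 44.7 q [-0.65  0.48  0.36  1.8  -0.21  0.9  -0.19]
(481, 350, 140, np.float64(2.6315755130568164e-15)) turn 0.0 dp [ 158.8 -103.8    6.4] xy len 190.0
(481, 350, 40, np.float64(2.6315755130568164e-15)) turn 0.0 dp [  0.   0. 100.] xy len 0.0
```

Request:
send_rows(
  steps=[
    {"dp": [0.0198,-0.013,0],"turn": 0},
    {"dp": [0.0199,-0.013,0],"turn": 0},
    {"dp": [0.0199,-0.013,0],"turn": 0},
    {"dp": [0.0199,-0.013,0],"turn": 0},
    {"dp": [0.0199,-0.013,0],"turn": 0},
    {"dp": [0.0198,-0.013,0],"turn": 0},
    {"dp": [0.0198,-0.013,0],"turn": 0},
    {"dp": [0.0198,-0.013,0],"turn": 0},
    {"dp": [0,0,0],"turn": 0},
    {"dp": [0,0,0.02],"turn": 0},
    {"dp": [0,0,0.025],"turn": 0},
    {"dp": [0,0,0.025],"turn": 0},
    {"dp": [0,0,0.018],"turn": 0},
    {"dp": [0,0,0.009],"turn": 0},
    {"dp": [0,0,0],"turn": 0},
    {"dp": [0,0,0],"turn": 0},
  ],
)

```text
time: 10.53
eef_pos: [479.6, 349.7, 211.1]
ee_rot: [-0.001, 0.706, 0.708, -0.001]
force: [-1.8, -0.8, 4.8]
width: 45.1
gripper_force: 30.0
```

Run:
```python
from h import *
p,a,s=pose()
plan((p[0],p[1],140,0),(479,128.4,140,0),(479,128.4,30,2))
```

```text
now [479.6 349.7  47.1] 0.2 t 10.5 w 45.1 q [-0.92  0.58  0.29  1.9  -0.25  0.69 -0.47]
(np.float64(479.560936500362), np.float64(349.6736134622609), 140, np.float64(-2.3592239273284576e-15)) turn 0.2 dp [  0.    0.  -92.9] xy len 0.0
(479, 128.4, 140, np.float64(-2.3592239273284576e-15)) turn 0.0 dp [-221.3   -0.6   -0. ] xy len 221.0
(479, 128.4, 30, np.float64(1.9999999999999976)) turn -2.0 dp [  0.   0. 110.] xy len 0.0
```

Request:
send_rows(
  steps=[
    {"dp": [0,0,0],"turn": 0},
    {"dp": [0,0,0],"turn": 0},
    {"dp": [0,0,0],"turn": 0},
    {"dp": [0,0,-0.02],"turn": 0},
    {"dp": [0,0,-0.03],"turn": 0},
    {"dp": [0,0,-0.03],"turn": 0},
    {"dp": [0,0,-0.015],"turn": 0},
    {"dp": [-0.0276,0,0],"turn": 0},
    {"dp": [-0.0276,0,0],"turn": 0},
    {"dp": [-0.0276,0,0],"turn": 0},
    {"dp": [-0.0276,0,0],"turn": 0},
    {"dp": [-0.0276,0,0],"turn": 0},
    {"dp": [-0.0276,0,0],"turn": 0},
    {"dp": [-0.0276,0,0],"turn": 0},
    {"dp": [-0.0276,0,0],"turn": 0},
    {"dp": [0,0,0],"turn": -2},
    {"dp": [0,0,0],"turn": 0},
  ],
  fingers=0.86,
)

```text
time: 11.95
eef_pos: [480.5, 127.0, 306.2]
ee_rot: [0.0, 0.695, 0.719, -0.0]
force: [0.3, 0.2, -0.5]
width: 74.8
gripper_force: 0.0
```

Run:
```python
from h import *
plan((479,128.4,30,2))
T=get_image("top");X=cloud(T)
for o in tops(T,X,50,66,(342,625,270,430),40): print(*o)
S=get_image("scene");X=cloud(S)
for o in tops(S,X,30,46,(400,560,60,220)): print(*o)
for o in tops(S,X,50,66,(342,625,270,430),40): print(*o)
```

```text
now [480.5 127.  142.2] 1.9 t 11.9 w 74.8 q [-0.67  0.31  0.39  2.07 -0.17  0.79 -0.14]
(479, 128.4, 30, np.float64(1.9999999999999956)) turn -0.1 dp [  1.4  -1.5 112.2] xy len 2.0
[577.8 343.4] [58.1 59.4] 0.1 60.3 595 [187. 210.]
[481.1 346.7] [44.9 76.8] 1.1 54.9 548 [185. 249.]
[451.5 145.2] [ 63.1 100.2] 3.9 38.7 400 [373. 179.]
[483.6 347.8] [52.2 79.6] 4.5 55.0 250 [441. 181.]
[576.8 345.8] [63.6 60.7] 2.6 61.3 140 [448. 197.]
```

Request:
send_rows(
  steps=[
    {"dp": [0.0095,-0.0145,0],"turn": 0},
    {"dp": [0.0095,-0.0145,0],"turn": 0},
    {"dp": [0,0,0],"turn": -2},
    {"dp": [0,0,0],"turn": 0},
  ],
)

```text
time: 12.38
eef_pos: [450.1, 148.8, 306.1]
ee_rot: [-0.0, 0.68, 0.733, 0.0]
force: [0.6, -0.3, -0.0]
width: 74.5
gripper_force: 0.0
```

Run:
```python
from h import *
S=get_image("scene");X=cloud(S)
for o in tops(S,X,30,46,(400,560,60,220)): print(*o)
T=get_image("top");X=cloud(T)
for o in tops(T,X,30,46,(400,560,60,220)): print(*o)
W=get_image("wrist");X=cloud(W)
for o in tops(W,X,30,46,(400,560,60,220)): print(*o)
plan((451.5,145,30,3.9))
```

```text
[453.3 145.6] [ 61.1 100.4] 2.1 38.5 405 [373. 179.]
[453.2 114.8] [55.2 38.2] 0.4 39.3 332 [279. 259.]
[450.6 145.9] [56.6 99.7] 1.3 40.4 7179 [317. 198.]
now [451.2 147.5 142.3] 4.1 t 12.5 w 74.7 q [-0.72  0.27  0.38  2.12 -0.14  0.77 -0.18]
(451.5, 145, 30, np.float64(3.899999999999995)) turn 0.2 dp [ -2.5   0.2 112.3] xy len 2.0
```

Request:
send_rows(
  steps=[
    {"dp": [-0.002,0,0.02],"turn": 2.7},
    {"dp": [0,0,0.03],"turn": 0},
    {"dp": [0,0,0.03],"turn": 0},
    {"dp": [0,0,0.03],"turn": 0},
    {"dp": [0,0,0],"turn": 0},
    {"dp": [0,0,0],"turn": 0},
  ],
)

```text
time: 13.03
eef_pos: [451.0, 144.7, 195.4]
ee_rot: [-0.0, 0.699, 0.715, -0.002]
force: [0.2, -0.3, 0.3]
width: 75.1
gripper_force: 0.0
```

Request:
send_rows(
  steps=[
    {"dp": [0,0,0],"turn": 0},
    {"dp": [0,0,0],"turn": 0},
    {"dp": [0,0,0],"turn": 0},
    {"dp": [0,0,0],"turn": 0},
    {"dp": [0,0,0],"turn": 0},
    {"dp": [0,0,-0.02],"turn": 0},
    {"dp": [0,0,-0.03],"turn": 0},
    {"dp": [0,0,-0.03],"turn": 0},
    {"dp": [0,0,-0.025],"turn": 0},
    {"dp": [0,0,0],"turn": 1.3},
    {"dp": [0,0,0],"turn": 0},
    {"dp": [0,0,0],"turn": 0},
  ],
  fingers=0,
)

```text
time: 14.03
eef_pos: [450.4, 145.0, 300.7]
ee_rot: [-0.0, 0.706, 0.708, -0.0]
force: [-0.0, -1.3, -2.3]
width: 55.6
gripper_force: 30.0
```

Run:
```python
from h import *
plan((395,347,140,0))
```

```text
now [450.4 145.  136.7] 0.1 t 14.0 w 55.6 q [-0.74  0.28  0.4   2.13 -0.16  0.76 -0.23]
(395, 347, 140, np.float64(-5.190292640122607e-15)) turn 0.1 dp [202.  -55.4  -3.3] xy len 209.0
```

Request:
send_rows(
  steps=[
    {"dp": [0.0224,-0.0062,0],"turn": 0},
    {"dp": [0.0224,-0.0062,0],"turn": 0},
    {"dp": [0.0224,-0.0062,0],"turn": 0},
    {"dp": [0.0224,-0.0062,0],"turn": 0},
    {"dp": [0.0225,-0.0062,0],"turn": 0},
    {"dp": [0.0225,-0.0062,0],"turn": 0},
    {"dp": [0.0225,-0.0062,0],"turn": 0},
    {"dp": [0.0225,-0.006,0],"turn": 0},
    {"dp": [0.0224,-0.006,0],"turn": 0},
    {"dp": [0,0,0],"turn": 0},
    {"dp": [0,0,0.02],"turn": 0},
    {"dp": [0,0,0.025],"turn": 0},
    {"dp": [0,0,0.025],"turn": 0},
    {"dp": [0,0,0.018],"turn": 0},
    {"dp": [0,0,0.009],"turn": 0},
    {"dp": [0,0,0],"turn": 0},
    {"dp": [0,0,0],"turn": 0},
  ],
)

```text
time: 15.45
eef_pos: [395.1, 346.3, 203.0]
ee_rot: [0.0, 0.707, 0.708, -0.001]
force: [1.0, -0.1, -1.0]
width: 56.0
gripper_force: 30.0
```

Request:
send_rows(
  steps=[
    {"dp": [0,0,0],"turn": 0},
    {"dp": [0,0,0],"turn": 0},
    {"dp": [0,0,0],"turn": 0},
    {"dp": [0,0,-0.02],"turn": 0},
    {"dp": [0,0,-0.03],"turn": 0},
    {"dp": [0,0,-0.03],"turn": 0},
    {"dp": [0,0,-0.03],"turn": 0},
    {"dp": [0,0,-0.03],"turn": 0},
    {"dp": [0,0,0],"turn": 0},
    {"dp": [0,0,0],"turn": 0},
  ],
  fingers=0.8,
)

```text
time: 16.28
eef_pos: [395.6, 347.1, 346.3]
ee_rot: [-0.0, 0.706, 0.708, 0.002]
force: [0.4, -0.1, -0.7]
width: 69.6
gripper_force: 0.0
```

Run:
```python
from h import *
S=get_image("scene");X=cloud(S)
for o in tops(S,X,35,66,(342,625,270,430),40): print(*o)
print("ring",ring(S,X,(532,130)))
for o in tops(S,X,115,135,(480,600,-200,-80),30): print("knob",*o)
T=get_image("top");X=cloud(T)
for o in tops(T,X,35,66,(342,625,270,430),40): print(*o)
print("ring",ring(T,X,(532,130)))
for o in tops(T,X,115,135,(480,600,-200,-80),30): print("knob",*o)
for o in tops(T,X,20,34,(360,620,-450,-250),40): print(*o)
plan((536.5,-140,190,-10),(536.5,-140,117,-10))
cv2.imwrite("pics/top2.png",T["pixels"])
```

```text
[437.4 346.2] [ 99.3 141.8] 89.5 46.0 756 [438. 176.]
[576.2 345.7] [59.6 60.4] 2.5 61.0 143 [448. 198.]
ring (array([530.4, 130.4,  90.8]), 452)
knob [ 537.1 -139.9] [29.9 31.7] 64.4 124.7 82 [276. 169.]
[577.  343.4] [60.9 59.8] 89.7 60.1 642 [188. 210.]
[480.4 346.9] [45.5 76.3] 1.9 54.8 513 [187. 248.]
[396.2 335.3] [57.1 81.7] 0.4 44.7 766 [190. 282.]
[393.6 390.1] [47.5  7.5] 3.3 44.4 60 [168. 284.]
ring (array([532.9, 129.1,  89.9]), 873)
knob [ 536.2 -140. ] [29.8 29.4] 44.2 126.4 143 [384. 225.]
[ 573.2 -316.4] [70.3 40.6] 85.8 27.9 437 [447. 211.]
[ 493.7 -394.8] [70.9 40.4] 82.1 27.7 441 [478. 242.]
[ 489.9 -280.5] [51.6 51.7] 43.0 30.4 206 [433. 244.]
[ 397.4 -323.1] [41.3 71.4] 13.9 27.4 456 [451. 280.]
now [394.8 346.6 179.7] 0.1 t 16.4 w 69.5 q [-1.09  0.3   0.35  1.97 -0.13  0.89 -0.67]
(536.5, -140, 190, np.float64(-10.000000000000002)) turn 10.1 dp [-454.6  224.1  -10.3] xy len 507.0
(536.5, -140, 117, np.float64(-10.000000000000002)) turn 0.0 dp [ 0.  0. 73.] xy len 0.0
```

View pics/top2.png

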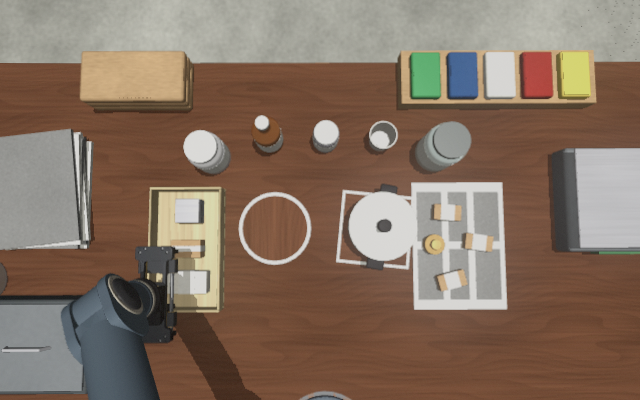

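Request:
send_rows(
  steps=[
    {"dp": [0,0,0],"turn": 5},
    {"dp": [0,0,0],"turn": 5.1},
    {"dp": [-0.0284,0.014,-0.0005],"turn": 0},
    {"dp": [-0.0284,0.014,-0.0005],"turn": 0},
    {"dp": [-0.0284,0.014,-0.0005],"turn": 0},
    {"dp": [-0.0284,0.014,-0.0005],"turn": 0},
    {"dp": [-0.0284,0.014,-0.0005],"turn": 0},
    {"dp": [-0.0284,0.014,-0.0005],"turn": 0},
    {"dp": [-0.0284,0.014,-0.0005],"turn": 0},
    {"dp": [-0.0284,0.014,-0.0005],"turn": 0},
    {"dp": [-0.0284,0.014,-0.0005],"turn": 0},
    {"dp": [-0.0284,0.014,-0.0005],"turn": 0},
    {"dp": [-0.0284,0.014,-0.0005],"turn": 0},
    {"dp": [-0.0284,0.014,-0.0005],"turn": 0},
    {"dp": [-0.0284,0.014,-0.0005],"turn": 0},
    {"dp": [-0.0284,0.014,-0.0005],"turn": 0},
    {"dp": [-0.0284,0.014,-0.0005],"turn": 0},
    {"dp": [-0.0284,0.014,-0.0005],"turn": 0},
    {"dp": [0,0,0],"turn": 0},
    {"dp": [0,0,0],"turn": 0},
  ],
)

```text
time: 18.05
eef_pos: [536.4, -141.3, 350.7]
ee_rot: [-0.001, 0.767, 0.641, -0.001]
force: [0.2, 0.3, -0.6]
width: 69.9
gripper_force: 0.0
```

Run:
```python
from h import *
plan((536.7,-140,117,-10))
W=get_image("wrist");X=cloud(W)
for o in tops(W,X,115,135,(480,600,-200,-80),30): print("knob",*o)
for o in tops(W,X,90,100,(440,640,-240,-40),30): print("lid",*o)
```

```text
now [ 536.4 -141.3  186.7] -10.2 t 18.1 w 69.9 q [-0.29  0.37  0.6   1.91 -0.25  0.94  0.25]
(536.7, -140, 117, np.float64(-9.999999999999998)) turn -0.2 dp [ 1.4  0.1 69.7] xy len 1.0
knob [ 535.7 -139.5] [30.6 31.2] 56.8 127.0 1485 [316. 214.]
lid [ 538.2 -125. ] [136.8 166.8] 79.8 95.3 24275 [317. 180.]
lid [ 520.  -220.6] [ 2.6 30.8] 81.5 94.9 50 [317. 289.]
```

Request:
send_rows(
  steps=[
    {"dp": [0.001,0,0.02],"turn": 0},
    {"dp": [0,0,0.025],"turn": 0},
    {"dp": [0,0,0.015],"turn": 0},
    {"dp": [0,0,0.009],"turn": 0},
    {"dp": [0,0,0],"turn": 0},
    {"dp": [0,0,0],"turn": 0},
    {"dp": [0,0,0],"turn": 0},
  ],
)

```text
time: 18.68
eef_pos: [537.5, -138.2, 284.0]
ee_rot: [0.0, 0.766, 0.643, 0.001]
force: [0.3, 0.3, 0.6]
width: 69.6
gripper_force: 0.0
```

Request:
send_rows(
  steps=[
    {"dp": [0,0,0],"turn": 0},
    {"dp": [0,0,0],"turn": 0},
    {"dp": [0,0,0],"turn": 0},
    {"dp": [0,0,0],"turn": 0},
    {"dp": [0,0,0],"turn": 0},
    {"dp": [0,0,0],"turn": 0},
    {"dp": [0,0,0],"turn": 0},
    {"dp": [0,0,-0.005],"turn": 0},
    {"dp": [0,0,-0.01],"turn": 0},
    {"dp": [0,0,-0.015],"turn": 0},
    {"dp": [0,0,-0.02],"turn": 0},
    {"dp": [0,0,0],"turn": 0},
    {"dp": [0,0,0],"turn": 0},
  ],
  fingers=0,
)

```text
time: 19.77
eef_pos: [537.4, -138.7, 334.5]
ee_rot: [0.001, 0.766, 0.643, 0.001]
force: [0.3, 0.1, -1.4]
width: 31.4
gripper_force: 30.0
```

Run:
```python
from h import *
plan((532,60,165,-10),(532,60,40,-10))
S=get_image("scene");X=cloud(S)
cv2.imwrite("pics/s3.png",S["pixels"][100:300,150:450])
```

```text
now [ 537.4 -138.7  170.5] -10.0 t 19.8 w 31.4 q [-0.28  0.39  0.59  1.92 -0.27  0.91  0.27]
(532, 60, 165, np.float64(-10.000000000000005)) turn -0.0 dp [194.7 -39.8   5.5] xy len 199.0
(532, 60, 40, np.float64(-10.000000000000005)) turn 0.0 dp [  0.   0. 125.] xy len 0.0
```

View pics/s3.png

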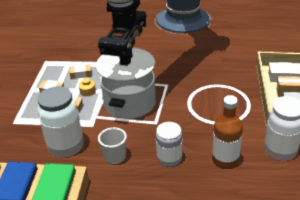

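Request:
send_rows(
  steps=[
    {"dp": [0.012,-0.0025,0],"turn": 0},
    {"dp": [0.0226,-0.0047,0],"turn": 0},
    {"dp": [0.0226,-0.0047,0],"turn": 0},
    {"dp": [0.0226,-0.0047,0],"turn": 0},
    {"dp": [0.0226,-0.0047,0],"turn": 0},
    {"dp": [0.0226,-0.0047,0],"turn": 0},
    {"dp": [0.0226,-0.0047,0],"turn": 0},
    {"dp": [0.0226,-0.0047,0],"turn": 0},
    {"dp": [0.0246,-0.0044,0],"turn": 0},
    {"dp": [0,0,0],"turn": 0},
    {"dp": [0,0,0.02],"turn": 0},
    {"dp": [0,0,0.03],"turn": 0},
    {"dp": [0,0,0.03],"turn": 0},
    {"dp": [0,0,0.02],"turn": 0},
    {"dp": [0,0,0.01],"turn": 0},
    {"dp": [0,0,0.01],"turn": 0},
    {"dp": [0,0,0],"turn": 0},
    {"dp": [0,0,0],"turn": 0},
  ],
)

```text
time: 21.32
eef_pos: [531.9, 60.3, 213.4]
ee_rot: [0.0, 0.766, 0.643, 0.0]
force: [0.1, -0.2, -1.0]
width: 31.2
gripper_force: 30.0
```

Run:
```python
from h import *
plan((532,60,38,-10))
```

```text
now [531.9  60.3  49.4] -10.0 t 21.3 w 31.2 q [-0.54  0.53  0.45  2.05 -0.37  0.64 -0.01]
(532, 60, 38, np.float64(-10.000000000000002)) turn -0.0 dp [-0.3  0.1 11.4] xy len 0.0
```

Request:
send_rows(
  steps=[
    {"dp": [0,0,0.005],"turn": 0},
    {"dp": [0,0,0.004],"turn": 0},
    {"dp": [0,0,0],"turn": 0},
    {"dp": [0,0,0],"turn": 0},
  ],
)

```text
time: 21.65
eef_pos: [531.8, 60.3, 204.5]
ee_rot: [0.0, 0.766, 0.643, 0.0]
force: [-0.7, -0.3, -1.5]
width: 31.5
gripper_force: 30.0
```

Request:
send_rows(
  steps=[
    {"dp": [0,0,0],"turn": 0},
    {"dp": [0,0,0],"turn": 0},
    {"dp": [0,0,0],"turn": 0},
    {"dp": [0,0,-0.02],"turn": 0},
    {"dp": [0,0,-0.03],"turn": 0},
    {"dp": [0,0,-0.03],"turn": 0},
    {"dp": [0,0,-0.03],"turn": 0},
    {"dp": [0,0,-0.03],"turn": 0},
    {"dp": [0,0,0],"turn": 0},
    {"dp": [0,0,0],"turn": 0},
  ],
  fingers=1,
)

```text
time: 22.48
eef_pos: [532.2, 60.1, 346.2]
ee_rot: [0.001, 0.766, 0.643, 0.002]
force: [-0.5, 0.1, -0.2]
width: 84.9
gripper_force: 0.0
```

Run:
```python
from h import *
plan((573.2,-318,170,86),(573.2,-318,29,86))
S=get_image("scene");X=cloud(S)
for o in tops(S,X,10,25,(420,640,-40,160),80): print("lid",*o)
for o in tops(S,X,80,96,(420,640,-250,-60),80): print("pot",*o)
T=get_image("top");X=cloud(T)
for o in tops(T,X,82,96,(420,640,-250,-50),80): print("pot",*o)
for o in tops(T,X,20,34,(360,620,-450,-300),40): print(*o)
```

```text
now [532.2  60.1 182.2] -10.0 t 22.5 w 84.9 q [-0.64  0.33  0.57  1.96 -0.23  0.91 -0.14]
(573.2, -318, 170, np.float64(-94.0)) turn 84.0 dp [ 67.3 374.4  12.2] xy len 380.0
(573.2, -318, 29, np.float64(-94.0)) turn 0.0 dp [  0.  -0. 141.] xy len 0.0
lid [534.5  57.2] [164.7 165.1] 65.5 13.8 1400 [344. 201.]
pot [ 535.2 -141.8] [159.8 158.4] 19.0 86.1 369 [277. 180.]
pot [ 535.5 -140.9] [157.  157.3] 44.3 88.9 385 [384. 226.]
[ 572.5 -325.9] [51.4 40.7] 85.9 28.4 316 [450. 212.]
[ 493.6 -394.2] [71.6 40.3] 82.2 27.9 443 [478. 242.]
[ 398.9 -328. ] [41.  63.6] 13.3 27.6 384 [454. 280.]
```

Request:
send_rows(
  steps=[
    {"dp": [0,0,0],"turn": 7},
    {"dp": [0,0,0],"turn": 7},
    {"dp": [0,0,0],"turn": 7},
    {"dp": [0,0,0],"turn": 7},
    {"dp": [0,0,0],"turn": 7},
    {"dp": [0,0,0],"turn": 7},
    {"dp": [0,0,0],"turn": 7},
    {"dp": [0,0,0],"turn": 7},
    {"dp": [0,0,0],"turn": 7},
    {"dp": [0,0,0],"turn": 7},
    {"dp": [0,0,0],"turn": 7},
    {"dp": [0,0,0],"turn": 7},
  ],
  fingers=1,
)

```text
time: 23.58
eef_pos: [531.2, 60.3, 342.7]
ee_rot: [0.001, 0.999, -0.038, -0.001]
force: [0.5, -1.5, -0.0]
width: 87.0
gripper_force: 0.0
```

Request:
send_rows(
  steps=[
    {"dp": [0.0056,0.0312,0],"turn": 0},
    {"dp": [0.0056,0.0312,0],"turn": 0},
    {"dp": [0.0056,0.0312,0],"turn": 0},
    {"dp": [0.0056,0.0312,0],"turn": 0},
    {"dp": [0.0056,0.0312,0],"turn": 0},
    {"dp": [0.0056,0.0312,0],"turn": 0},
    {"dp": [0.0056,0.0312,0],"turn": 0},
    {"dp": [0.0056,0.0312,0],"turn": 0},
    {"dp": [0.0056,0.0312,0],"turn": 0},
    {"dp": [0.0056,0.0312,0],"turn": 0},
    {"dp": [0.0056,0.0312,0],"turn": 0},
    {"dp": [0.0056,0.0312,0],"turn": 0},
    {"dp": [0,0,0],"turn": 0},
    {"dp": [0,0,0],"turn": 0},
    {"dp": [0,0,0],"turn": 0},
  ],
)

```text
time: 24.83
eef_pos: [572.5, -317.3, 342.4]
ee_rot: [-0.001, 0.999, -0.035, -0.001]
force: [-0.5, 0.9, -0.8]
width: 87.3
gripper_force: 0.0
```

Run:
```python
from h import *
W=get_image("wrist");X=cloud(W)
for o in tops(W,X,20,34,(360,640,-450,-250),300): print(*o)
plan((573.2,-318,29,86))
```

```text
[ 572.4 -316.8] [70.  40.6] 85.5 28.4 2679 [320. 186.]
[ 502.  -375.3] [32.2 34.6] 86.8 28.1 882 [378. 245.]
[ 504.7 -282.3] [50.4 23.4] 85.7 31.2 710 [293. 249.]
[ 419.8 -327.6] [62.1 19. ] 85.8 27.1 403 [344. 312.]
now [ 572.8 -316.5  178.7] -93.9 t 24.9 w 87.1 q [-0.12  0.61  0.84  1.69 -0.51  1.08 -0.76]
(573.2, -318, 29, np.float64(-94.0)) turn 0.1 dp [  0.5   1.4 149.7] xy len 2.0
```

Request:
send_rows(
  steps=[
    {"dp": [0,0.001,0.02],"turn": 0},
    {"dp": [0,0,0.035],"turn": 0},
    {"dp": [0,0,0.035],"turn": 0},
    {"dp": [0,0,0.03],"turn": 0},
    {"dp": [0,0,0.02],"turn": 0},
    {"dp": [0,0,0.009],"turn": 0},
    {"dp": [0,0,0],"turn": 0},
    {"dp": [0,0,0],"turn": 0},
  ],
)

```text
time: 25.55
eef_pos: [573.1, -318.2, 195.6]
ee_rot: [0.0, 0.999, -0.034, 0.0]
force: [-0.1, 0.3, 0.8]
width: 86.9
gripper_force: 0.0
```

Request:
send_rows(
  steps=[
    {"dp": [0,0,0],"turn": 0},
    {"dp": [0,0,0],"turn": 0},
    {"dp": [0,0,0],"turn": 0},
    {"dp": [0,0,0],"turn": 0},
    {"dp": [0,0,0],"turn": 0},
    {"dp": [0,0,-0.02],"turn": 0},
    {"dp": [0,0,-0.03],"turn": 0},
    {"dp": [0,0,-0.035],"turn": 0},
    {"dp": [0,0,-0.035],"turn": 0},
    {"dp": [0,0,0],"turn": 0},
    {"dp": [0,0,0],"turn": 0},
  ],
  fingers=0,
)

```text
time: 26.47
eef_pos: [572.8, -319.6, 317.6]
ee_rot: [0.001, 0.999, -0.035, 0.002]
force: [-0.3, 0.3, -1.3]
width: 69.8
gripper_force: 30.0
```

Run:
```python
from h import *
plan((560.5,-141.3,147,-90),(560.5,-141.3,47,-90))
```

```text
now [ 572.8 -319.6  153.6] -94.0 t 26.5 w 69.8 q [-0.1   0.64  0.82  1.71 -0.54  1.03 -0.74]
(560.5, -141.3, 147, np.float64(-90.0)) turn -4.0 dp [ -12.3 -178.3    6.6] xy len 179.0
(560.5, -141.3, 47, np.float64(-90.0)) turn 0.0 dp [  0.   0. 100.] xy len 0.0
```

Request:
send_rows(
  steps=[
    {"dp": [0,0,0],"turn": -4},
    {"dp": [-0.0015,-0.0223,0],"turn": 0},
    {"dp": [-0.0015,-0.0223,0],"turn": 0},
    {"dp": [-0.0015,-0.0223,0],"turn": 0},
    {"dp": [-0.0015,-0.0223,0],"turn": 0},
    {"dp": [-0.0015,-0.0223,0],"turn": 0},
    {"dp": [-0.0015,-0.0223,0],"turn": 0},
    {"dp": [-0.0015,-0.0223,0],"turn": 0},
    {"dp": [-0.0015,-0.0222,0],"turn": 0},
    {"dp": [0,0,0],"turn": 0},
    {"dp": [0,0,0.02],"turn": 0},
    {"dp": [0,0,0.03],"turn": 0},
    {"dp": [0,0,0.025],"turn": 0},
    {"dp": [0,0,0.015],"turn": 0},
    {"dp": [0,0,0.005],"turn": 0},
    {"dp": [0,0,0],"turn": 0},
    {"dp": [0,0,0],"turn": 0},
  ],
)

```text
time: 27.88
eef_pos: [560.5, -141.1, 220.2]
ee_rot: [0.0, 1.0, -0.0, -0.0]
force: [-0.5, -0.5, -0.7]
width: 69.9
gripper_force: 30.0
```

Run:
```python
from h import *
plan((560.5,-141.3,47,-90))
plan((560,-141,160,-90),(493.7,-394.4,160,82),(493.7,-394.4,29,82),start=(560,-141,47,-90))
```

```text
now [ 560.5 -141.1   56.2] -90.0 t 27.9 w 69.9 q [-0.36  0.65  0.73  1.96 -0.61  0.77 -0.84]
(560.5, -141.3, 47, np.float64(-90.0)) turn -0.0 dp [-0.   0.2  9.2] xy len 0.0
now [ 560. -141.   47.] -90 t 27.9 w 69.9 q [-0.36  0.65  0.73  1.96 -0.61  0.77 -0.84]
(560, -141, 160, -90) turn 0 dp [   0.    0. -113.] xy len 0.0
(493.7, -394.4, 160, -98) turn 8 dp [-30.4 260.2  -0. ] xy len 262.0
(493.7, -394.4, 29, -98) turn 0 dp [  0.  -0. 131.] xy len 0.0
```

Lower 9, release, rise, and go to above pack 2.

Request:
send_rows(
  steps=[
    {"dp": [0,0,0.005],"turn": 0},
    {"dp": [0,0,0.004],"turn": 0},
    {"dp": [0,0,0],"turn": 0},
    {"dp": [0,0,0],"turn": 0},
  ],
)

```text
time: 28.22
eef_pos: [560.6, -140.5, 211.4]
ee_rot: [-0.0, 1.0, 0.0, 0.0]
force: [0.6, -0.0, -0.2]
width: 69.8
gripper_force: 30.0
```

Request:
send_rows(
  steps=[
    {"dp": [0,0,0],"turn": 0},
    {"dp": [0,0,0],"turn": 0},
    {"dp": [0,0,0],"turn": 0},
    {"dp": [0,0,-0.02],"turn": 0},
    {"dp": [0,0,-0.03],"turn": 0},
    {"dp": [0,0,-0.03],"turn": 0},
    {"dp": [0,0,-0.035],"turn": 0},
    {"dp": [0,0,0],"turn": 4},
    {"dp": [0,0,0],"turn": 4},
    {"dp": [-0.003,0.026,0],"turn": 0},
    {"dp": [-0.003,0.026,0],"turn": 0},
    {"dp": [-0.003,0.026,0],"turn": 0},
    {"dp": [-0.003,0.026,0],"turn": 0},
    {"dp": [-0.003,0.026,0],"turn": 0},
    {"dp": [-0.003,0.026,0],"turn": 0},
    {"dp": [-0.003,0.026,0],"turn": 0},
    {"dp": [-0.003,0.026,0],"turn": 0},
    {"dp": [-0.003,0.026,0],"turn": 0},
    {"dp": [-0.003,0.026,0],"turn": 0},
  ],
  fingers=0.95,
)

```text
time: 29.8
eef_pos: [494.2, -395.1, 326.3]
ee_rot: [-0.0, 0.998, -0.07, 0.0]
force: [-0.6, 0.7, -0.3]
width: 82.7
gripper_force: 0.0
```

Request:
send_rows(
  steps=[
    {"dp": [0,0,0],"turn": 0},
    {"dp": [0,0,0],"turn": 0},
  ],
  fingers=1,
)

```text
time: 29.97
eef_pos: [493.5, -395.6, 326.5]
ee_rot: [0.0, 0.997, -0.072, 0.0]
force: [0.4, 0.0, 0.8]
width: 86.1
gripper_force: 0.0
```

Run:
```python
from h import *
W=get_image("wrist");X=cloud(W)
for o in tops(W,X,20,34,(360,640,-450,-250),300): print(*o)
plan((493.7,-394.4,29,82))
S=get_image("scene");T=get_image("top")
for n,im in(("s",S),("t",T)):
    X=cloud(im); m=np.hypot(X[...,0]-535.4,X[...,1]+141.3)<70
    for o in tops(im,X,22,60,(465,605,-211,-71),40): print(n,*o)
```

```text
[ 495.5 -395.2] [69.9 40.9] 82.1 28.4 2971 [319. 189.]
[ 490.7 -282. ] [50.6 50.4] 81.6 31.5 1405 [209. 207.]
[ 391.6 -325.9] [28.7 70.4] 8.9 28.4 843 [262. 296.]
now [ 494.5 -394.   162.1] -98.1 t 30.0 w 86.4 q [ 0.02  0.6   0.85  1.76 -0.52  1.03 -0.64]
(493.7, -394.4, 29, np.float64(-98.0)) turn -0.1 dp [ -0.7   0.5 133.1] xy len 1.0
s [ 482.7 -195.2] [14.1 58.3] 46.9 41.3 139 [264. 180.]
s [479.9 -91.2] [51.1 12.8] 51.9 42.1 85 [296. 180.]
s [589.6 -87.7] [11.3 55.3] 43.8 39.6 146 [294. 203.]
s [ 588.8 -196.4] [44.1  6.6] 48.1 35.7 60 [257. 203.]
t [ 587.  -193.8] [55.1  6. ] 44.1 39.8 60 [400. 206.]
t [ 560.2 -140.3] [70.4 38.7] 89.7 33.0 444 [379. 216.]
t [ 483.  -191.9] [ 6. 58.] 43.7 42.0 51 [401. 246.]
```

Request:
send_rows(
  steps=[
    {"dp": [0,0.001,0.02],"turn": 0},
    {"dp": [0,0,0.03],"turn": 0},
    {"dp": [0,0,0.03],"turn": 0},
    {"dp": [0,0,0.03],"turn": 0},
    {"dp": [0,0,0.015],"turn": 0},
    {"dp": [0,0,0.007],"turn": 0},
    {"dp": [0,0,0],"turn": 0},
    {"dp": [0,0,0],"turn": 0},
  ],
)

```text
time: 30.78
eef_pos: [495.1, -395.1, 195.2]
ee_rot: [0.0, 0.998, -0.069, 0.001]
force: [0.5, 0.4, -0.7]
width: 87.1
gripper_force: 0.0
```

Request:
send_rows(
  steps=[
    {"dp": [0,0,0],"turn": 0},
    {"dp": [0,0,0],"turn": 0},
    {"dp": [0,0,0],"turn": 0},
    {"dp": [0,0,0],"turn": 0},
    {"dp": [0,0,0],"turn": 0},
    {"dp": [0,0,-0.02],"turn": 0},
    {"dp": [0,0,-0.03],"turn": 0},
    {"dp": [0,0,-0.035],"turn": 0},
    {"dp": [0,0,-0.035],"turn": 0},
    {"dp": [0,0,0],"turn": -4},
    {"dp": [0,0,0],"turn": -4},
    {"dp": [0,0,0],"turn": 0},
  ],
  fingers=0,
)

```text
time: 31.78
eef_pos: [494.4, -394.9, 315.0]
ee_rot: [-0.0, 1.0, 0.001, 0.001]
force: [0.5, 0.9, -0.7]
width: 69.5
gripper_force: 30.0
```

Run:
```python
from h import *
plan((511,-141,147,-90),(511,-141,47,-90))
```

```text
now [ 494.4 -394.9  151. ] -89.9 t 31.8 w 69.5 q [ 0.05  0.6   0.81  1.76 -0.51  1.   -0.51]
(511, -141, 147, np.float64(-90.0)) turn 0.1 dp [  16.6 -253.9    4. ] xy len 254.0
(511, -141, 47, np.float64(-90.0)) turn 0.0 dp [  0.   0. 100.] xy len 0.0
```

Request:
send_rows(
  steps=[
    {"dp": [0.0016,-0.0254,0],"turn": 0},
    {"dp": [0.0016,-0.0254,0],"turn": 0},
    {"dp": [0.0016,-0.0254,0],"turn": 0},
    {"dp": [0.0016,-0.0254,0],"turn": 0},
    {"dp": [0.0016,-0.0254,0],"turn": 0},
    {"dp": [0.0017,-0.0254,0],"turn": 0},
    {"dp": [0.0017,-0.0254,0],"turn": 0},
    {"dp": [0.0017,-0.0254,0],"turn": 0},
    {"dp": [0.0017,-0.0254,0],"turn": 0},
    {"dp": [0.0017,-0.0254,0],"turn": 0},
    {"dp": [0,0,0],"turn": 0},
    {"dp": [0,0,0.02],"turn": 0},
    {"dp": [0,0,0.03],"turn": 0},
    {"dp": [0,0,0.025],"turn": 0},
    {"dp": [0,0,0.015],"turn": 0},
    {"dp": [0,0,0.006],"turn": 0},
    {"dp": [0,0,0],"turn": 0},
    {"dp": [0,0,0],"turn": 0},
  ],
)

```text
time: 33.28
eef_pos: [511.2, -141.4, 218.5]
ee_rot: [0.0, 1.0, -0.001, 0.0]
force: [0.2, -0.4, -0.7]
width: 69.7
gripper_force: 30.0
```

Run:
```python
from h import *
plan((511,-141,47,-90))
p,a,s=pose()
plan((398,-325,160,-77),(398,-325,29,-77),start=(511,-141,160,-90))
T=get_image("top");X=cloud(T)
for o in tops(T,X,20,34,(360,620,-450,-260),40): print(*o)
```

```text
now [ 511.2 -141.4   54.5] -90.1 t 33.3 w 69.7 q [-0.36  0.59  0.74  2.07 -0.61  0.71 -0.81]
(511, -141, 47, np.float64(-90.0)) turn -0.1 dp [-0.2 -0.4  7.5] xy len 0.0
now [ 511. -141.  160.] -90 t 33.3 w 69.7 q [-0.36  0.59  0.74  2.07 -0.61  0.71 -0.81]
(398, -325, 160, -77) turn -13 dp [-151.5  153.9   -0. ] xy len 216.0
(398, -325, 29, -77) turn 0 dp [  0.   0. 131.] xy len 0.0
[ 485.4 -290.5] [30.5 52.9] 64.3 30.6 110 [438. 246.]
[ 397.5 -323.9] [41.2 70.5] 13.5 27.4 457 [451. 280.]
```

Request:
send_rows(
  steps=[
    {"dp": [0,0,0.005],"turn": 0},
    {"dp": [0,0,0.0025],"turn": 0},
    {"dp": [0,0,0],"turn": 0},
    {"dp": [0,0,0],"turn": 0},
  ],
)

```text
time: 33.67
eef_pos: [511.1, -140.9, 210.9]
ee_rot: [-0.0, 1.0, 0.0, 0.0]
force: [-0.2, -0.5, -1.0]
width: 70.0
gripper_force: 30.0
```

Request:
send_rows(
  steps=[
    {"dp": [0,0,0],"turn": 0},
    {"dp": [0,0,0],"turn": 0},
    {"dp": [0,0,0],"turn": 0},
    {"dp": [0,0,-0.02],"turn": 0},
    {"dp": [0,0,-0.03],"turn": 0},
    {"dp": [0,0,-0.03],"turn": 0},
    {"dp": [0,0,-0.035],"turn": 0},
    {"dp": [0,0,0],"turn": -6.5},
    {"dp": [0,0,0],"turn": -6.7},
    {"dp": [-0.0168,0.0171,0],"turn": 0},
    {"dp": [-0.0168,0.0171,0],"turn": 0},
    {"dp": [-0.0168,0.0171,0],"turn": 0},
    {"dp": [-0.0168,0.0171,0],"turn": 0},
    {"dp": [-0.0168,0.0171,0],"turn": 0},
    {"dp": [-0.0168,0.0171,0],"turn": 0},
    {"dp": [-0.0168,0.0171,0],"turn": 0},
    {"dp": [-0.0168,0.0171,0],"turn": 0},
    {"dp": [-0.0168,0.0171,0],"turn": 0},
  ],
  fingers=0.95,
)

```text
time: 35.17
eef_pos: [398.2, -326.2, 325.8]
ee_rot: [-0.0, 0.993, 0.115, 0.0]
force: [-0.5, -0.5, -0.5]
width: 82.6
gripper_force: 0.0
```

Request:
send_rows(
  steps=[
    {"dp": [0,0,0],"turn": 0},
    {"dp": [0,0,0],"turn": 0},
  ],
  fingers=1,
)

```text
time: 35.33
eef_pos: [397.9, -326.4, 325.9]
ee_rot: [0.0, 0.994, 0.113, 0.0]
force: [0.2, -0.1, -0.0]
width: 85.9
gripper_force: 0.0
```

Run:
```python
from h import *
W=get_image("wrist");X=cloud(W)
for o in tops(W,X,20,34,(340,640,-450,-250),300): print(*o)
plan((397.7,-324,29,-76.5))
T=get_image("top");X=cloud(T)
for o in tops(T,X,22,60,(475,595,-201,-81),40): print(*o)
```

```text
[ 490.  -281.3] [51. 51.] 76.9 31.8 1859 [293.  82.]
[ 399.  -323.8] [41.2 69.8] 14.8 28.4 2999 [317. 190.]
now [ 398.8 -325.4  161.7] -76.9 t 35.4 w 86.3 q [-0.07  0.39  0.86  2.03 -0.38  0.88 -0.35]
(397.7, -324, 29, np.float64(-76.5)) turn -0.4 dp [ -0.8  -1.6 132.7] xy len 2.0
[ 560.2 -140.5] [70.2 38.7] 89.8 33.0 444 [378. 216.]
[ 511.7 -140.3] [69.4 38.3] 89.8 32.7 441 [379. 235.]
```

Request:
send_rows(
  steps=[
    {"dp": [0,-0.0015,0.02],"turn": -1},
    {"dp": [0,0,0.03],"turn": 0},
    {"dp": [0,0,0.03],"turn": 0},
    {"dp": [0,0,0.03],"turn": 0},
    {"dp": [0,0,0.015],"turn": 0},
    {"dp": [0,0,0.007],"turn": 0},
    {"dp": [0,0,0],"turn": 0},
    {"dp": [0,0,0],"turn": 0},
  ],
)

```text
time: 36.1
eef_pos: [399.3, -323.6, 194.1]
ee_rot: [0.0, 0.992, 0.124, 0.0]
force: [-1.5, 0.7, 0.3]
width: 87.2
gripper_force: 0.0
```

Request:
send_rows(
  steps=[
    {"dp": [0,0,0],"turn": 0},
    {"dp": [0,0,0],"turn": 0},
    {"dp": [0,0,0],"turn": 0},
    {"dp": [0,0,0],"turn": 0},
    {"dp": [0,0,0],"turn": 0},
    {"dp": [0,0,-0.02],"turn": 0},
    {"dp": [0,0,-0.03],"turn": 0},
    {"dp": [0,0,-0.035],"turn": 0},
    {"dp": [0,0,-0.035],"turn": 0},
    {"dp": [0,0,0],"turn": 7},
    {"dp": [0,0,0],"turn": 7},
    {"dp": [0,0,0],"turn": 0},
  ],
  fingers=0,
)

```text
time: 37.1
eef_pos: [398.6, -323.6, 314.2]
ee_rot: [0.0, 1.0, 0.001, 0.0]
force: [-0.5, -0.7, 0.3]
width: 69.8
gripper_force: 30.0
```

Run:
```python
from h import *
plan((536,-141,150,-90),(536,-141,69,-90))
```

```text
now [ 398.6 -323.6  150.2] -89.9 t 37.1 w 69.8 q [-0.11  0.43  0.91  2.05 -0.45  0.87 -0.51]
(536, -141, 150, np.float64(-90.0)) turn 0.1 dp [ 137.4 -182.6    0.2] xy len 229.0
(536, -141, 69, np.float64(-90.0)) turn 0.0 dp [ 0.  0. 81.] xy len 0.0
```

Request:
send_rows(
  steps=[
    {"dp": [0.0152,-0.0203,0],"turn": 0},
    {"dp": [0.0152,-0.0203,0],"turn": 0},
    {"dp": [0.0152,-0.0203,0],"turn": 0},
    {"dp": [0.0152,-0.0203,0],"turn": 0},
    {"dp": [0.0153,-0.0203,0],"turn": 0},
    {"dp": [0.0153,-0.0203,0],"turn": 0},
    {"dp": [0.0153,-0.0203,0],"turn": 0},
    {"dp": [0.0153,-0.0203,0],"turn": 0},
    {"dp": [0.0154,-0.0202,0],"turn": 0},
    {"dp": [0,0,0],"turn": 0},
    {"dp": [0,0,0.02],"turn": 0},
    {"dp": [0,0,0.025],"turn": 0},
    {"dp": [0,0,0.02],"turn": 0},
    {"dp": [0,0,0.01],"turn": 0},
    {"dp": [0,0,0],"turn": 0},
    {"dp": [0,0,0],"turn": 0},
  ],
)

```text
time: 38.43
eef_pos: [535.2, -141.2, 238.6]
ee_rot: [0.0, 1.0, 0.002, -0.0]
force: [0.2, -0.1, -0.2]
width: 69.8
gripper_force: 30.0
```

Run:
```python
from h import *
plan((536,-141,67,-90))
```

```text
now [ 535.2 -141.2   74.6] -89.8 t 38.4 w 69.8 q [-0.4   0.6   0.78  2.01 -0.6   0.78 -0.82]
(536, -141, 67, np.float64(-90.0)) turn 0.2 dp [ 0.8 -0.2  7.6] xy len 1.0
```

Request:
send_rows(
  steps=[
    {"dp": [0,0,0.005],"turn": 0},
    {"dp": [0,0,0.002],"turn": 0},
    {"dp": [0,0,0],"turn": 0},
    {"dp": [0,0,0],"turn": 0},
  ],
)

```text
time: 38.77
eef_pos: [535.5, -140.8, 232.2]
ee_rot: [-0.0, 1.0, 0.002, 0.0]
force: [0.1, 0.3, -0.1]
width: 69.8
gripper_force: 30.0
```

Request:
send_rows(
  steps=[
    {"dp": [0,0,0],"turn": 0},
    {"dp": [0,0,0],"turn": 0},
    {"dp": [0,0,0],"turn": 0},
    {"dp": [0,0,-0.02],"turn": 0},
    {"dp": [0,0,-0.03],"turn": 0},
    {"dp": [0,0,-0.03],"turn": 0},
    {"dp": [0,0,-0.03],"turn": 0},
    {"dp": [-0.0003,-0.025,0],"turn": 0},
    {"dp": [-0.0003,-0.025,0],"turn": 0},
    {"dp": [-0.0003,-0.025,0],"turn": 0},
    {"dp": [-0.0003,-0.025,0],"turn": 0},
    {"dp": [-0.0003,-0.025,0],"turn": 0},
    {"dp": [-0.0003,-0.025,0],"turn": 0},
    {"dp": [-0.0003,-0.025,0],"turn": 0},
    {"dp": [-0.0003,-0.025,0],"turn": 0},
    {"dp": [0,0,0],"turn": 0},
    {"dp": [0,0,0],"turn": 0},
  ],
  fingers=0.95,
)

```text
time: 40.18
eef_pos: [532.2, 60.8, 341.6]
ee_rot: [-0.0, 1.0, 0.004, -0.0]
force: [-1.1, -0.9, 1.0]
width: 82.4
gripper_force: 0.0
```

Run:
```python
from h import *
W=get_image("wrist");X=cloud(W)
for o in tops(W,X,34,60,(440,640,-40,160),300): print("knob",*o)
for o in tops(W,X,8,22,(440,640,-40,160),300): print("lid",*o)
plan((533,58.5,40,-90))
T=get_image("top");X=cloud(T)
for o in tops(T,X,22,75,(475,595,-201,-81),40): print("in",*o)
for o in tops(T,X,82,96,(420,640,-250,-50),80): print("pot",*o)
for o in tops(T,X,20,34,(360,620,-450,-260),40): print(*o)
cv2.imwrite("pics/t4.png",T["pixels"][150:330,220:520])
```

```text
knob [534.3  57.9] [31.1 30.5] 42.1 47.0 869 [323. 190.]
lid [534.3  58.2] [166.1 166.6] 1.0 15.2 18048 [323. 177.]
now [532.2  59.2 177.8] -89.8 t 40.2 w 83.1 q [-0.91  0.43  0.94  1.97 -0.43  0.95 -1.32]
(533, 58.5, 40, np.float64(-90.0)) turn 0.2 dp [  0.8   0.7 137.8] xy len 1.0
in [ 536.1 -140.4] [70. 87.] 89.8 36.1 998 [379. 226.]
pot [ 535.6 -141.1] [157.4 157.9] 43.5 89.2 385 [384. 226.]
[ 489.7 -283.6] [47.  50.8] 89.9 30.9 194 [434. 244.]
```

View pics/t4.png

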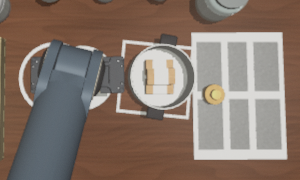

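Request:
send_rows(
  steps=[
    {"dp": [0.0018,0.0012,0.02],"turn": 0},
    {"dp": [0,0,0.035],"turn": 0},
    {"dp": [0,0,0.035],"turn": 0},
    {"dp": [0,0,0.025],"turn": 0},
    {"dp": [0,0,0.015],"turn": 0},
    {"dp": [0,0,0.006],"turn": 0},
    {"dp": [0,0,0],"turn": 0},
    {"dp": [0,0,0],"turn": 0},
  ],
)

```text
time: 40.95
eef_pos: [534.5, 56.9, 206.4]
ee_rot: [0.0, 1.0, 0.001, 0.001]
force: [-0.2, -0.3, 0.8]
width: 82.4
gripper_force: 0.0
```

Request:
send_rows(
  steps=[
    {"dp": [0,0,0],"turn": 0},
    {"dp": [0,0,0],"turn": 0},
    {"dp": [0,0,0],"turn": 0},
    {"dp": [0,0,0],"turn": 0},
    {"dp": [0,0,0],"turn": 0},
    {"dp": [0,0,0],"turn": 0},
    {"dp": [0,0,0],"turn": 0},
  ],
  fingers=0,
)

```text
time: 41.53
eef_pos: [534.1, 58.2, 205.8]
ee_rot: [-0.0, 1.0, 0.002, 0.0]
force: [0.1, 0.8, 0.0]
width: 43.8
gripper_force: 0.0
```

Run:
```python
from h import *
plan((535.5,-141.2,150,-90))
```

```text
now [534.1  58.2  41.8] -89.8 t 41.5 w 43.8 q [-0.74  0.62  0.74  2.06 -0.65  0.71 -1.14]
(535.5, -141.2, 150, np.float64(-90.0)) turn 0.2 dp [   1.4  199.4 -108.2] xy len 199.0
```

Request:
send_rows(
  steps=[
    {"dp": [0,0,0],"turn": 0},
    {"dp": [0,0,0],"turn": 0},
    {"dp": [0,0,0],"turn": 0},
    {"dp": [0,0,0],"turn": 0},
    {"dp": [0,0,-0.01],"turn": 0},
    {"dp": [0,0,-0.02],"turn": 0},
    {"dp": [0,0,-0.03],"turn": 0},
    {"dp": [0,0,-0.03],"turn": 0},
    {"dp": [0,0,-0.025],"turn": 0},
    {"dp": [0,0,-0.01],"turn": 0},
    {"dp": [0,0,0],"turn": 0},
    {"dp": [0,0,0],"turn": 0},
  ],
)

```text
time: 42.53
eef_pos: [533.7, 58.3, 330.3]
ee_rot: [-0.0, 1.0, 0.002, -0.0]
force: [-0.6, 0.7, -2.0]
width: 31.5
gripper_force: 30.0
```

Run:
```python
from h import *
plan((535.5,-141.2,165,-90))
S=get_image("scene");X=cloud(S)
for o in tops(S,X,125,150,(430,640,-40,160),100): print(*o)
```

```text
now [533.7  58.3 166.3] -89.8 t 42.5 w 31.5 q [-0.89  0.45  0.93  1.98 -0.45  0.93 -1.3 ]
(535.5, -141.2, 165, np.float64(-90.0)) turn 0.2 dp [  1.8 199.5   1.3] xy len 200.0
[538.3  59. ] [167.  160.2] 90.0 138.5 1316 [346. 169.]
```

Request:
send_rows(
  steps=[
    {"dp": [0.0002,0.012,0],"turn": 0},
    {"dp": [0.0002,0.0234,0],"turn": 0},
    {"dp": [0.0002,0.0234,0],"turn": 0},
    {"dp": [0.0002,0.0234,0],"turn": 0},
    {"dp": [0.0002,0.0234,0],"turn": 0},
    {"dp": [0.0002,0.0234,0],"turn": 0},
    {"dp": [0.0002,0.0234,0],"turn": 0},
    {"dp": [0.0002,0.0234,0],"turn": 0},
    {"dp": [0.0002,0.0235,0],"turn": 0},
    {"dp": [0,0,0],"turn": 0},
    {"dp": [0,0,0],"turn": 0},
    {"dp": [0,0,0],"turn": 0},
  ],
)

```text
time: 43.58
eef_pos: [536.1, -141.4, 329.5]
ee_rot: [-0.0, 1.0, 0.001, -0.001]
force: [0.6, 0.9, -2.2]
width: 31.3
gripper_force: 30.0
```

Run:
```python
from h import *
plan((535.5,-141.2,122,-90))
S=get_image("scene");X=cloud(S)
for o in tops(S,X,132,146,(430,640,-240,-40),100): print("lid",*o)
T=get_image("top");X=cloud(T)
for o in tops(T,X,132,146,(430,640,-240,-40),100): print("lid",*o)
cv2.imwrite("pics/s5.png",S["pixels"][100:300,150:450])
```

```text
now [ 536.1 -141.4  165.5] -89.8 t 43.6 w 31.3 q [-0.49  0.48  0.91  1.94 -0.46  0.95 -0.93]
(535.5, -141.2, 122, np.float64(-90.0)) turn 0.2 dp [-0.6 -0.2 43.5] xy len 1.0
lid [ 540.8 -140.7] [160.8 167.3] 11.1 137.5 1272 [276. 168.]
lid [ 600.5 -119.8] [31.3 98. ] 13.9 138.8 398 [376. 197.]
lid [493.1 -86.3] [37.6 35.5] 59.1 138.8 175 [363. 245.]
```

View pics/s5.png

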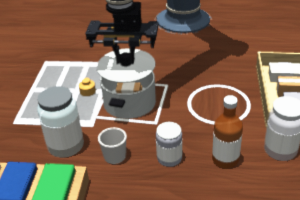

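Request:
send_rows(
  steps=[
    {"dp": [-0.0005,0,0.01],"turn": 0},
    {"dp": [0,0,0.012],"turn": 0},
    {"dp": [0,0,0.008],"turn": 0},
    {"dp": [0,0,0.005],"turn": 0},
    {"dp": [0,0,0.004],"turn": 0},
    {"dp": [0,0,0.003],"turn": 0},
    {"dp": [0,0,0],"turn": 0},
    {"dp": [0,0,0],"turn": 0},
    {"dp": [0,0,0],"turn": 0},
  ],
)

```text
time: 44.43
eef_pos: [536.3, -141.4, 289.0]
ee_rot: [0.0, 1.0, 0.002, 0.0]
force: [-0.2, -0.2, -1.3]
width: 31.3
gripper_force: 30.0
```

Run:
```python
from h import *
plan((535.5,-141.2,121.5,-90))
S=get_image("scene");X=cloud(S)
for o in tops(S,X,91,104,(430,640,-240,-40),100): print("lid",*o)
for o in tops(S,X,82,96,(430,640,-240,-40),100): print("lid",*o)
```

```text
now [ 536.3 -141.4  125. ] -89.8 t 44.4 w 31.3 q [-0.45  0.53  0.86  1.97 -0.52  0.87 -0.88]
(535.5, -141.2, 121.5, np.float64(-90.0)) turn 0.2 dp [-0.8 -0.2  3.5] xy len 1.0
lid [ 541.9 -140. ] [160.8 166.7] 16.2 97.0 1250 [277. 179.]
lid [ 593.2 -130.4] [ 49.6 142.6] 10.9 88.0 151 [278. 192.]
```

Request:
send_rows(
  steps=[
    {"dp": [0,0,0.002],"turn": 0},
    {"dp": [0,0,0.002],"turn": 0},
    {"dp": [0,0,0],"turn": 0},
    {"dp": [0,0,0],"turn": 0},
    {"dp": [0,0,0],"turn": 0},
  ],
)

```text
time: 44.9
eef_pos: [536.3, -141.4, 285.7]
ee_rot: [-0.0, 1.0, 0.002, 0.0]
force: [-1.8, 0.7, 5.7]
width: 31.0
gripper_force: 30.0
```

Run:
```python
from h import *
plan((532,130,121.5,-90))
print(bot.observe()["force"])
S=get_image("scene");X=cloud(S)
for o in tops(S,X,91,104,(430,640,-240,-40),100): print("lid",*o)
```

```text
now [ 536.3 -141.4  121.7] -89.8 t 44.9 w 31.0 q [-0.45  0.54  0.85  1.97 -0.53  0.87 -0.88]
(532, 130, 121.5, np.float64(-90.0)) turn 0.2 dp [-4.300e+00 -2.714e+02  2.000e-01] xy len 271.0
[-1.76554816  0.74098163  5.71765686]
lid [ 540.5 -140.7] [160.9 166. ] 11.1 93.9 1214 [277. 180.]
```

Request:
send_rows(
  steps=[
    {"dp": [0,-0.002,0],"turn": 0},
    {"dp": [0,-0.002,0],"turn": 0},
    {"dp": [0,-0.002,0],"turn": 0},
    {"dp": [0,-0.003,0],"turn": 0},
    {"dp": [-0.0001,-0.004,0],"turn": 0},
    {"dp": [-0.0001,-0.005,0],"turn": 0},
    {"dp": [-0.0001,-0.005,0],"turn": 0},
    {"dp": [-0.0001,-0.005,0],"turn": 0},
    {"dp": [-0.0001,-0.005,0],"turn": 0},
    {"dp": [-0.0001,-0.005,0],"turn": 0},
    {"dp": [-0.0001,-0.005,0],"turn": 0},
    {"dp": [0,-0.003,0],"turn": 0},
    {"dp": [0,0,0],"turn": 0},
    {"dp": [0,0,0],"turn": 0},
  ],
)

```text
time: 46.12
eef_pos: [535.7, -97.4, 285.8]
ee_rot: [0.002, 1.0, 0.001, 0.002]
force: [-0.6, -6.6, 5.4]
width: 31.5
gripper_force: 30.0
```

Run:
```python
from h import *
plan((532,135,121.5,-90))
print(bot.observe()["force"])
S=get_image("scene");X=cloud(S)
for o in tops(S,X,91,104,(430,640,-240,40),100): print("lid",*o)
m=(abs(X[...,0]-540)<130)&(abs(X[...,1]+100)<130)&(X[...,2]>15)&(X[...,2]<60); P=X[m]
f=least_squares(lambda p:np.hypot(P[:,0]-p[0],P[:,1]-p[1])-80,[536,-100],loss="soft_l1"); print("pot",f.x)
cv2.imwrite("pics/s6.png",S["pixels"][100:300,150:450])
```

```text
now [535.7 -97.4 121.8] -89.9 t 46.1 w 31.5 q [-0.54  0.52  0.86  2.   -0.52  0.85 -0.96]
(532, 135, 121.5, np.float64(-90.0)) turn 0.1 dp [  -3.7 -232.4    0.3] xy len 232.0
[-0.63561091 -6.62790707  5.41183916]
lid [541.  -97.4] [158.8 166.7] 4.8 93.9 1223 [291. 180.]
pot [ 533.31530816 -101.53841457]
```

View pics/s6.png

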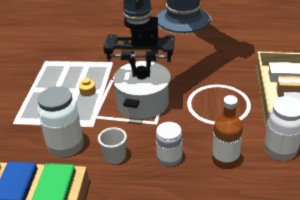

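Request:
send_rows(
  steps=[
    {"dp": [0,-0.004,0],"turn": 0},
    {"dp": [-0.0002,-0.007,0],"turn": 0},
    {"dp": [-0.0002,-0.01,0],"turn": 0},
    {"dp": [-0.0002,-0.01,0],"turn": 0},
    {"dp": [-0.0002,-0.01,0],"turn": 0},
    {"dp": [-0.0002,-0.01,0],"turn": 0},
    {"dp": [-0.0002,-0.01,0],"turn": 0},
    {"dp": [-0.0002,-0.01,0],"turn": 0},
    {"dp": [-0.0002,-0.01,0],"turn": 0},
    {"dp": [-0.0002,-0.01,0],"turn": 0},
    {"dp": [-0.0002,-0.01,0],"turn": 0},
    {"dp": [-0.0002,-0.01,0],"turn": 0},
    {"dp": [-0.0002,-0.01,0],"turn": 0},
    {"dp": [-0.0002,-0.01,0],"turn": 0},
    {"dp": [-0.0002,-0.01,0],"turn": 0},
    {"dp": [-0.0002,-0.01,0],"turn": 0},
    {"dp": [-0.0002,-0.007,0],"turn": 0},
    {"dp": [-0.0001,-0.004,0],"turn": 0},
    {"dp": [0,0,0],"turn": 0},
    {"dp": [0,0,0],"turn": 0},
  ],
)

```text
time: 47.83
eef_pos: [532.1, 64.7, 285.7]
ee_rot: [0.002, 1.0, 0.001, 0.002]
force: [0.6, -6.9, 5.6]
width: 31.2
gripper_force: 30.0
```

```bash
cat >> h.py <<'E'
def potfit(im,X,g):
    m=(abs(X[...,0]-g[0])<120)&(abs(X[...,1]-g[1])<120)&(X[...,2]>15)&(X[...,2]<60); P=X[m]
    return np.round(least_squares(lambda p:np.hypot(P[:,0]-p[0],P[:,1]-p[1])-80,g,loss="soft_l1").x,1)
E
python3 - <<'E'
from h import *
plan((532,134,121.5,-90)); p,_,s=pose(); print(s["force"])
for n in("scene","top"):
    im=get_image(n);X=cloud(im); print(n,potfit(im,X,(p[0],p[1]-5)))
    for o in tops(im,X,91,104,(430,640,-150,240),100): print("lid",*o)
E
```

```text
now [532.1  64.7 121.7] -89.9 t 47.8 w 31.2 q [-0.86  0.51  0.88  2.02 -0.53  0.85 -1.25]
(532, 134, 121.5, np.float64(-90.0)) turn 0.1 dp [ -0.1 -69.3   0.2] xy len 69.0
[ 0.62082622 -6.89599958  5.57521153]
scene [531.1  60.5]
lid [538.8  65.5] [159.1 165. ] 4.6 94.0 1251 [347. 181.]
top [532.1  59.7]
lid [601.1  42. ] [104.5  23.8] 69.9 94.7 278 [306. 199.]
lid [538.4   6.5] [16.9 41.2] 89.3 94.6 102 [322. 225.]
lid [476.8  25.1] [29.7 77. ] 39.5 94.7 283 [315. 250.]
```

Request:
send_rows(
  steps=[
    {"dp": [0,-0.004,0],"turn": 0},
    {"dp": [0,-0.007,0],"turn": 0},
    {"dp": [0,-0.01,0],"turn": 0},
    {"dp": [0,-0.01,0],"turn": 0},
    {"dp": [0,-0.01,0],"turn": 0},
    {"dp": [0,-0.01,0],"turn": 0},
    {"dp": [0,-0.008,0],"turn": 0},
    {"dp": [0,-0.006,0],"turn": 0},
    {"dp": [0,-0.003,0],"turn": 0},
    {"dp": [0,-0.002,0],"turn": 0},
    {"dp": [0,0,0],"turn": 0},
    {"dp": [0,0,0],"turn": 0},
    {"dp": [0,0.003,0],"turn": 0},
    {"dp": [0,0,0],"turn": 0},
    {"dp": [0,0,0],"turn": 0},
  ],
)

```text
time: 49.18
eef_pos: [531.9, 132.5, 285.7]
ee_rot: [0.001, 1.0, 0.001, 0.001]
force: [-0.1, -4.8, 6.5]
width: 31.2
gripper_force: 30.0
```

Run:
```python
from h import *
plan((532,134,121.5,-90)); p,_,s=pose(); print(s["force"])
for n in("scene","top"):
    im=get_image(n);X=cloud(im); print(n,potfit(im,X,(p[0],p[1]-5)))
```

```text
now [531.9 132.5 121.7] -89.9 t 49.2 w 31.2 q [-0.97  0.53  0.88  1.99 -0.54  0.86 -1.37]
(532, 134, 121.5, np.float64(-90.0)) turn 0.1 dp [ 0.1 -1.5  0.2] xy len 1.0
[-0.09871521 -4.80807675  6.50678362]
scene [530.1 128.4]
top [532.9 129.4]
```

Request:
send_rows(
  steps=[
    {"dp": [0,0,0],"turn": 0},
    {"dp": [0,0,0],"turn": 0},
    {"dp": [0,0,0],"turn": 0},
    {"dp": [0,0,0],"turn": 0},
    {"dp": [0,0,0],"turn": 0},
    {"dp": [0,0,0],"turn": 0},
    {"dp": [0,0,-0.02],"turn": 0},
    {"dp": [0,0,-0.03],"turn": 0},
    {"dp": [0,0,-0.03],"turn": 0},
    {"dp": [0,0,-0.03],"turn": 0},
    {"dp": [0,0,-0.03],"turn": 0},
    {"dp": [0,0.025,0],"turn": 0},
    {"dp": [0,0.03,0],"turn": 0},
    {"dp": [0,0.03,0],"turn": 0},
    {"dp": [0,0.03,0],"turn": 0},
    {"dp": [0,0.03,0],"turn": 0},
    {"dp": [0,0.03,0],"turn": 0},
    {"dp": [0,0.03,0],"turn": 0},
    {"dp": [0,0,0],"turn": 0},
    {"dp": [0,0,0],"turn": 0},
  ],
  fingers=1,
)

```text
time: 50.95
eef_pos: [531.3, -73.3, 424.9]
ee_rot: [-0.0, 1.0, -0.001, 0.0]
force: [-0.0, 0.1, -1.2]
width: 87.0
gripper_force: 0.0
```

Run:
```python
from h import *
for n in("scene","top"):
    im=get_image(n);X=cloud(im); print(n,potfit(im,X,(532,129)))
    for o in tops(im,X,91,104,(430,640,20,240),100): print("lid",*o)
    for o in tops(im,X,115,135,(430,640,20,240),30): print("knob",*o)
    for o in tops(im,X,35,66,(342,625,270,430),40): print(*o)
    # flange tilt
    m=(np.hypot(X[...,0]-532,X[...,1]-131)<75)&(np.hypot(X[...,0]-532,X[...,1]-131)>30)&(X[...,2]>85)&(X[...,2]<108);P=X[m]
    print("plane",np.linalg.lstsq(np.c_[P[:,:2]-[532,131],np.ones(len(P))],P[:,2],rcond=None)[0])
cv2.imwrite("pics/end.png",im["pixels"])
```

```text
scene [530.2 128.5]
lid [532.4 132.4] [167.8 165.6] 14.6 93.9 1407 [371. 180.]
knob [535.2 131.7] [32.3 28.8] 0.3 124.6 84 [371. 171.]
[396.4 346.2] [64.8 98.6] 0.2 45.2 387 [436. 169.]
[482.2 347.1] [77.7 51.5] 89.2 53.7 361 [440. 183.]
[575.7 344.9] [62.7 60.8] 3.4 61.1 144 [448. 197.]
plane [-1.15023449e-03  2.44286478e-03  9.38723173e+01]
top [533.4 128.8]
lid [533.3 131.4] [165.  164.3] 89.9 94.6 3450 [270. 227.]
knob [533.1 131.7] [30.1 30. ] 43.1 125.9 143 [268. 227.]
[577.1 343.2] [60.5 59.9] 89.6 59.9 641 [188. 210.]
[481.8 346.7] [76.  45.1] 89.6 54.7 577 [186. 248.]
[396.3 344.4] [ 56.9 100.7] 0.6 44.6 935 [187. 282.]
plane [ 2.47006585e-03 -1.48415521e-03  9.44727066e+01]
```

View pics/end.png

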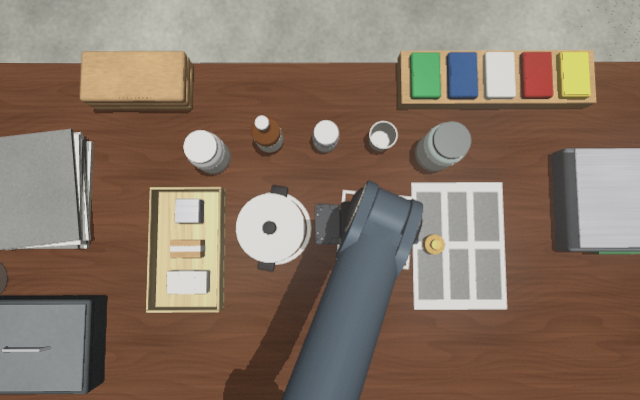

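The closed pot stands on the round mark at (272,228). The lid is level and seated, the three goods are in the crate, and the bystanders have not moved.

```bash
python3 -c "
from plant import bot
print(bot.hand_in())"
```

```text
the job is handed in; nothing more can be done
None
```

Job handed in (no verdict came back): by the last camera measurements the three goods are in the crate, and the closed pot, with all three packs in it and its lid seated, stands within about 3 mm of the round mark's centre.

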